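# Clamp a circuit board in the bench holder and hold the test pen on its ringed pad

## Task

Set the rectangular circuit board between the jaws of the bench board holder, its two short ends on the ledges, and slide the loose jaw up until both ends sit in the grooves and the board is nipped with no play; let go of it. Then take the test pen out of its leaning stand and hold it upright, its sprung tip on the round test pad that has a white ring round it, pressing lightly so that the tip is pushed in about half way and never right home. Finish while still holding the pen there, and leave the bottle and the two metal stand-offs where they stand.

Things in the scene. Friction and masses are not known exactly. Their poses are not given: they have to be found in the camera images.
- board_mid (a point): Loose dark green circuit board, 44 (x) by 110 (y) by 2.4 mm, 60 g, lying parts up on four 6 mm feet (at x +-16, y +-32 mm). Point: its centre, mid-thickness, 7.2 mm above the bench. y along it, z out of the parts side. Long edges are bare: pinch it across the 44 mm at mid-length, fingertips down to 2 mm over the bench. Tallest parts: two capacitors, 13 mm above its face.
- test_pad (a point): Centre of the test pad on the board's upper face: bare round brass pad, 10 mm across, inside a thin white ring 16 mm across; at x +7, y +23 mm from the board's centre. The other bare pads are smaller (6 mm) and have no ring. No tall part within 14 mm.
- holder: Board holder, fixed: grey base 74 by 196 mm (y -116 to +80), two rails along y, aluminium jaws 50 mm wide and 60 mm high: fixed one at +y, sliding one at -y. Origin on the bench, midway between the grooves when 110 mm apart; y from sliding to fixed jaw, z up. A board on the ledges has its centre 47.2 mm up. Rails at most 26 mm high, rail end block (y -102 to -114) 30 mm.
- fixed_groove (a point): Bottom of the fixed jaw's groove, at holder y +55 mm, 47 mm above the bench. From it a ledge, 46 mm above the bench, reaches 16 mm towards the sliding jaw; above the ledge a sloping lip overhangs the groove by 4 mm, so a board lowered from above must stay over 4 mm clear of the groove bottoms, then slides in under the lips. Axes as the holder's.
- jaw_groove (a point): Bottom of the sliding jaw's groove, 47 mm above the bench, at holder y = -55 mm - opening; the jaw is the fixed jaw's mirror image (ledge 16 mm, lip 4 mm). Axes as the holder's.
- jaw (a joint): Opening of the sliding jaw beyond 110 mm, in m: 0 = grooves 110 mm apart (board just nipped), growing as the jaw moves away from the fixed one, stops at -0.004 and 0.026; starts at 0.014 to 0.022. It slides with about 4 N of friction, stays where left, and takes the board along as it closes.
- jaw_push (a point): Centre of the rubber push pad (42 mm wide, 16 mm high) on the sliding jaw's outer face, 50 mm above the bench, at holder y = -75 mm - opening. Pushed towards the holder's +y, for instance with closed fingertips, it closes the jaw. Behind it the space above 32 mm is clear (for 25 mm at least).
- pen_stand: Fixed stand of the test pen: grey base 66 by 62 mm, leaning dark tube (23 mm outside, 16 mm inside) between two upright cheeks. Origin on the bench straight under the middle of the pen's grip; the pen leans 0.36 rad (21 degrees) from upright, its cap towards the stand's -x. The tube's rim is about 100 mm above the bench.
- pen_grip (a point): Middle of the test pen's grip, 134 mm above the bench in the stand. Loose round tool, 55 g; z from tip to cap. Grip 14 mm thick, from 30 mm below to 28 mm above this point; cap end 36 mm above; tip end 112 mm below (tip out). Under the grip a 21 mm flange rests on the tube's rim; the 13 mm barrel and tip below it reach 78 mm into the tube: draw it 85 mm out along its axis.
- pen_tip (a point): The round end of the pen's thin brass sprung tip (4 mm across), 12 mm below the conical nose when out; moves with the tip.
- sprung_tip (a joint): How far the tip is pushed into the pen, in m: 0 = fully out, 0.010 = right home. Spring force about 0.5 N at the start, 1.75 N half way (0.005), 3 N at the end.
- ipa_bottle: Bystander: white bottle with a blue and white cap, 62 mm across, 128 mm high. Origin at the centre of its underside.
- spacer_1: Bystander: plain turned aluminium stand-off standing on end, 18 mm across, 30 mm high. Origin at the centre of its underside.
- spacer_2: Bystander: a second stand-off like the first. Origin at the centre of its underside.

How it is judged:
By the outcome, as a careful person would: the job done as asked, in the order asked, and still so for the second after the job is handed in, while the arm keeps its last pose, push and grip.
It also fails if it takes over 69 s, if anything falls off the work surface, if the arm or the gripper's body presses on something with over 40 N, if the wrist force passes 120 N, or if a joint passes its speed limit or range.

## Robot

A 6-joint arm with a two-finger parallel gripper is mounted at the origin on the work surface; the furniture and walls round the work are solid. World frame = base frame: x ahead of the robot, y to its left, z up, the work surface at z = 0. Lengths are in m, angles in rad, forces in N, time in s.
With the tool pointing down it reaches from about 0.375 to 0.975 m from the base axis. Payload 3.8 kg.
Tool frame: the origin (TCP) lies where the fingers leave the gripper's body, on its centre line; the fingertips stand 73 mm ahead of it and the grasp point (between the pads) lies 54 mm ahead of it; z points along the fingers, y is the line along which they close (so a half turn about z gives the same grasp; the last joint's range is limited). The gripper opens to 85 mm and grips with 20 to 120 N. Pads are 22 mm wide; open, the fingers measure 114 mm over their backs; the gripper's body (76 mm by 85 mm) begins 54 mm behind the grasp point. The pads swing forward as they close: fully open they stand 13 mm farther back than shut.
Start: joints at [-1.337, 0.264, 1.604, -0, 1.274, -0.037], TCP at [0.181, -0.65, 0.304] pointing down, gripper open.
Joint ranges: [-2.63, 2.63], [-0.94, 2.18], [0.31, 2.57], [-1.31, 4.45], [0, 2.66], [-2.55, 2.55]. Speed limits (rad/s): [2.57, 2.57, 3.14, 3.14, 3.14, 3.14].

## Interface

Orientations are given as a rotation vector (axis times angle).
In Python, from workcell import read_state, viewer, bot gives the robot as it stands.
- The arm moves only by the tool jog_arm, never from a script. Its argument "increments" is a list that holds one entry, the list of rows, each a list of 7 numbers: the shift along the tool's x, y, z in units of 30 mm (1.0 is 30 mm), then the turn, a rotation vector about the tool's x, y, z in units of 6 degrees (1.0 is 6 degrees), then the opening, from -1 (shut) to 1 (fully open). A call has exactly 5 rows; each row shifts and turns the commanded pose from where the row before left it, along the tool's axes as they then stand; what a row does not reach is not made up. A row lasts 1/12 s, in which the tool goes at most 41.7 mm and 7.16 degrees, less where a joint would pass 70% of its speed; a pose out of reach is approached as far as the arm can. A call is refused whole if a number of a shift passes 1 or a number of a turn 1, either way. A call with a gripper value outside its range is refused whole. The fingers move at their own pace and stop on an object; "force" is the grip in N (left out, the last holds). Time passes only in rows, so rows that do not move let the fingers close, or fill a call up. It gives the time, the measured TCP pose, the force, the opening and the grip force at its end, in the units of the state.
- read_state(): the state, without advancing time (a new reading comes with each control period).
- viewer.read_camera(name): name is "scene" or "side" or "wrist"; returns (picture, depth): 384x512x3 uint8, blue, green, red; 384x512 float32, m along the optical axis (not along the pixel's ray), 0 where there is no reading.
- viewer.camera_params(name): a dict with "fx", "fy", "cx", "cy" (pixels), "R" (3x3) and "t" (3): a world point X has camera coordinates R X + t; the wrist camera has in their place "hand_eye" (4x4, takes a point from camera to tool coordinates, whose origin is the TCP and whose axes are the flange's). Camera axes: x right, y down, z forward; pixel columns grow to the right and rows downward; lengths in m; the calibration is good to about 2 mm. The wrist camera is an equidistant fisheye: a pixel r from the principal point sees the ray r / f radians off the axis. A picture is of the moment at which its call begins: read the wrist's pose just before it. camera_params takes no time and is no camera call.
- bot.finish_job(): hands the job in; it is judged then, once.
The state is a dict: "time": time; "q": joint angles; "joint_vel": joint speeds; "joint_torque": joint torques, N m; "tool_pos": TCP position; "tcp_rot": TCP orientation; "wrist_force": force on the tool from outside, world axes, zero at the start; "torque": the same for the moment, N m; "width": opening from 0.0 (shut) to 1.0 (fully open); "grip_force": force on a finger pad.
Only numpy, scipy, OpenCV 4.12 (cv2) and the standard library are available. Lean on these libraries where they do the work, as an engineer would, in place of code of your own. Each camera call takes 0.05 s, during which the arm holds its last target. There are 200 camera calls.

## Working session

There is one attempt and no reset: what is moved stays moved. The work goes in short steps, Python scripts to look and compute and a tool call to move; the robot and the scene stay as the last step left them, time stands still between calls to the robot, and variables do not carry over. Pictures are saved under pics/ and viewed, at most 10 in all, crops included, and the job is handed in when it is done.

Besides the shell and the picture viewer there is one more tool, called after "Emit:" in YAML: its name, and indented under it one key for each argument. jog_arm: Moves the arm, as the interface text tells. Its arguments: {"type":"object","properties":{"increments":{"type":"array","items":{"type":"array","items":{"type":"array","items":{"type":"number"}}}},"force":{"type":"number"}},"required":["increments"]}

```bash
ls; mkdir -p pics
cat > h.py <<'E'
import numpy as np, cv2
from scipy.spatial.transform import Rotation as Ro
from workcell import read_state, viewer, bot
def cloud(n):
    img,d=viewer.read_camera(n); p=viewer.camera_params(n)
    v,u=np.mgrid[:d.shape[0],:d.shape[1]]
    c=np.stack([(u-p['cx'])/p['fx']*d,(v-p['cy'])/p['fy']*d,d],-1)
    return img,d,(c-np.array(p['t']))@np.array(p['R'])
E
python3 - <<'E'
from h import *
s=read_state(); print(s)
for n in('scene','side'):
    img,d,W=cloud(n); cv2.imwrite(f'pics/{n}0.png',img); np.savez(f'{n}0.npz',img=img,d=d,W=W)
    p=viewer.camera_params(n); print(n,-np.array(p['R']).T@p['t'],p['fx'])
E
```

```text
pics
{'time': 0.0, 'q': array([-1.33690649e+00,  2.64774414e-01,  1.60538463e+00,  4.84394432e-06,
        1.27369980e+00, -3.68943077e-02]), 'joint_vel': array([ 0.00059978, -0.0011194 ,  0.00129232,  0.00070949,  0.00051037,
       -0.00179724]), 'joint_torque': array([-2.05339951e-03, -5.15117562e+01, -3.67307925e+01, -3.63707804e-04,
        1.27121567e-02,  7.88904941e-07]), 'tool_pos': array([ 0.1804242 , -0.64984598,  0.30254178]), 'tcp_rot': array([-3.11060759e+00, -4.23741736e-01,  3.42574325e-04]), 'wrist_force': array([-0.42809048, -0.43711181, -0.85261982]), 'torque': array([-0.00062666, -0.02651682, -0.03076692]), 'grip_force': 0.0, 'width': 0.9976109523799214}
scene [-0.00505442 -0.63694637  0.57330863] 403.409389692062
side [0.89986969 0.23818481 0.96756183] 384.7957234731645
```

View pics/scene0.png

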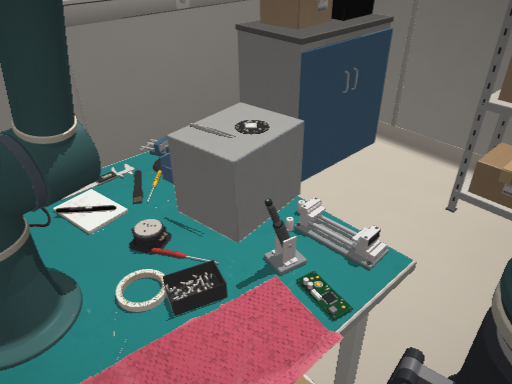

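View pics/side0.png

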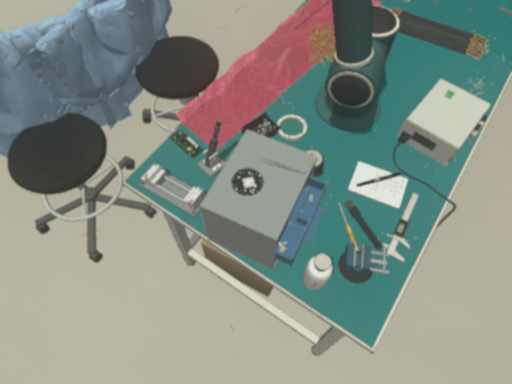

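Scene view: board at (325,295), pen stand (285,245), holder (340,232), big grey box behind. Side view: board (186,143), pen (213,145), holder (172,188). Bottle is far off at (318,270).

Run:
```python
from h import *
Z=np.load('scene0.npz'); S=np.load('side0.npz')
for z,l in((Z,dict(board=(325,297),pentop=(268,203),stand=(285,262),jawA=(310,208),jawB=(370,238),box=(240,130),boxcorner=(240,232),boxr=(300,120),boxtop=(238,155),white=(290,224),edge=(410,265))),(S,dict(board=(186,143),pen=(216,125),jawA=(155,172),jawB=(193,200),box=(230,150),boxl=(205,200)))):
    for k,(u,v) in l.items(): print(k,z['W'][v,u].round(3))
    print()
# heightmap from both, 1mm->600 px around workspace
pts=np.concatenate([Z['W'].reshape(-1,3),S['W'].reshape(-1,3)]);col=np.concatenate([Z['img'].reshape(-1,3),S['img'].reshape(-1,3)])
d=np.concatenate([Z['d'].ravel(),S['d'].ravel()])
m=(d>0)
pts=pts[m];col=col[m];print(pts.shape)
img=Z['img'][180:320,220:430]; a=cv2.resize(img,None,fx=3.7,fy=3.7,interpolation=cv2.INTER_CUBIC)
cv2.imwrite('pics/crop1.png',a[:600,:800])
```

```text
board [ 0.422 -0.344  0.012]
pentop [ 0.399 -0.218  0.166]
stand [ 0.43  -0.235  0.017]
jawA [ 0.559 -0.184  0.058]
jawB [ 0.567 -0.332  0.059]
box [ 0.498 -0.027  0.21 ]
boxcorner [ 0.414 -0.117  0.032]
boxr [ 0.634 -0.076  0.208]
boxtop [ 0.428 -0.104  0.206]
white [ 0.52  -0.162  0.022]
edge [ 0.619 -0.401  0.001]

board [ 0.428 -0.335  0.007]
pen [ 0.412 -0.215  0.161]
jawA [ 0.579 -0.313  0.056]
jawB [ 0.59  -0.167  0.061]
box [ 0.369 -0.21   0.002]
boxl [ 0.623 -0.081  0.204]

(391577, 3)
```

View pics/crop1.png

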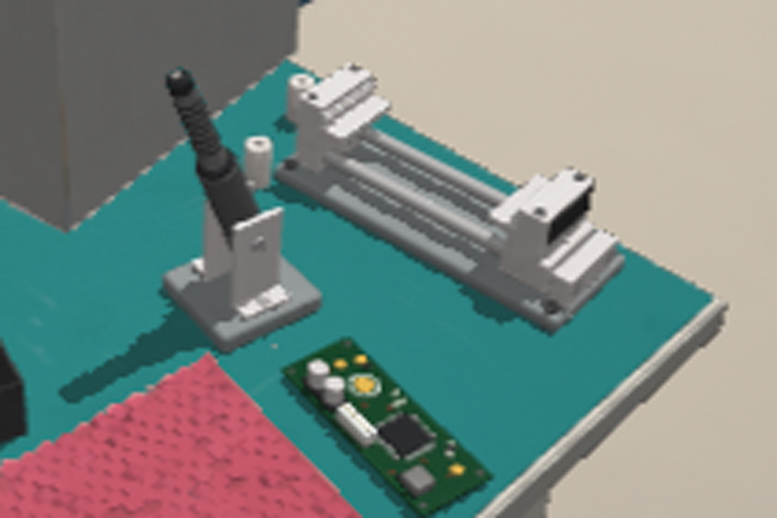

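Crop: the sliding jaw with black push pad faces world −y; spacers stand beyond the stand/fixed jaw near the box; the board's ringed pad is at its +y world end, on the far (+x) side. Now a wrist look from above.

```bash
cat >> h.py <<'E'
def Rt(yaw,base=None):  # tool down, tool y at world yaw
    y=np.array([np.cos(yaw),np.sin(yaw),0]);z=np.array([0,0,-1.]);return np.stack([np.cross(y,z),y,z],1)
def plan(p,R,p0=None,R0=None,n=None,g=1.0):
    s=read_state()
    if p0 is None: p0=s['tool_pos']
    if R0 is None: R0=Ro.from_rotvec(s['tcp_rot']).as_matrix()
    dr=Ro.from_matrix(R0.T@R).as_rotvec(); d=np.asarray(p)-p0
    if n is None:
        n=int(np.ceil(max(np.abs(R0.T@d).max()/.03,np.linalg.norm(d)/.03,np.abs(dr).max()/np.radians(6),1)))
    st=Ro.from_rotvec(dr/n).as_matrix(); Rc=R0.copy()
    print('n',n,'d',d.round(4),'dr',np.degrees(dr).round(2))
    rows=[]
    for i in range(n):
        r=list((Rc.T@d/n/.03).round(3))+list((np.degrees(dr)/n/6).round(3))+[g]; rows.append(r); Rc=Rc@st
    while len(rows)%5: rows.append([0]*6+[g])
    for i in range(0,len(rows),5): print([[[float(x) for x in r] for r in rows[i:i+5]]])
def show():
    s=read_state(); print(s['time'],s['tool_pos'].round(4),Ro.from_rotvec(s['tcp_rot']).as_matrix().round(3).tolist(),s['q'].round(2),s['width'],s['grip_force'],s['wrist_force'].round(2))
E
python3 - <<'E'
from h import *
print(viewer.camera_params('wrist'))
plan([.46,-.34,.36],Rt(0))
E
```

```text
{'fx': 297.3186396354542, 'fy': 297.3186396354542, 'cx': 255.00951841446437, 'cy': 190.34710683229963, 'hand_eye': array([[ 1.38779323e-03, -9.47087857e-01, -3.20971439e-01,
         8.34169535e-02],
       [ 9.99998810e-01,  1.09790677e-03,  1.08413824e-03,
        -7.06144582e-04],
       [-6.74377445e-04, -3.20972562e-01,  9.47088254e-01,
        -6.99595839e-02],
       [ 0.00000000e+00,  0.00000000e+00,  0.00000000e+00,
         1.00000000e+00]])}
n 15 d [0.2796 0.3099 0.0574] dr [ -0.1   -0.08 -74.48]
[[[0.783, -0.498, -0.126, -0.001, -0.001, -0.828, 1.0], [0.823, -0.428, -0.126, -0.001, -0.001, -0.828, 1.0], [0.857, -0.355, -0.127, -0.001, -0.001, -0.828, 1.0], [0.884, -0.28, -0.127, -0.001, -0.001, -0.828, 1.0], [0.905, -0.202, -0.127, -0.001, -0.001, -0.828, 1.0]]]
[[[0.919, -0.123, -0.127, -0.001, -0.001, -0.828, 1.0], [0.927, -0.043, -0.127, -0.001, -0.001, -0.828, 1.0], [0.927, 0.038, -0.127, -0.001, -0.001, -0.828, 1.0], [0.92, 0.118, -0.127, -0.001, -0.001, -0.828, 1.0], [0.906, 0.197, -0.127, -0.001, -0.001, -0.828, 1.0]]]
[[[0.886, 0.275, -0.127, -0.001, -0.001, -0.828, 1.0], [0.859, 0.35, -0.127, -0.001, -0.001, -0.828, 1.0], [0.825, 0.423, -0.127, -0.001, -0.001, -0.828, 1.0], [0.785, 0.493, -0.127, -0.001, -0.001, -0.828, 1.0], [0.74, 0.559, -0.127, -0.001, -0.001, -0.828, 1.0]]]
```

Emit:
jog_arm:
  increments:
    - [[0.78,-0.5,-0.13,0,0,-0.83,1],[0.82,-0.43,-0.13,0,0,-0.83,1],[0.86,-0.36,-0.13,0,0,-0.83,1],[0.88,-0.28,-0.13,0,0,-0.83,1],[0.9,-0.2,-0.13,0,0,-0.83,1]]

```text
time: 0.52
tool_pos: [0.2737, -0.5457, 0.3228]
tcp_rot: [-2.945, -1.09, -0.0]
wrist_force: [-0.0, 0.0, -0.3]
width: 1.001
grip_force: 0.0
```

Emit:
jog_arm:
  increments:
    - [[0.92,-0.12,-0.13,0,0,-0.83,1],[0.93,-0.04,-0.13,0,0,-0.83,1],[0.93,0.04,-0.13,0,0,-0.83,1],[0.92,0.12,-0.13,0,0,-0.83,1],[0.91,0.2,-0.13,0,0,-0.83,1]]

```text
time: 0.93
tool_pos: [0.3674, -0.4421, 0.3425]
tcp_rot: [-2.641, -1.7, 0.0]
wrist_force: [0.3, 0.8, 0.2]
width: 1.004
grip_force: 0.0
```

Emit:
jog_arm:
  increments:
    - [[0.89,0.28,-0.13,0,0,-0.83,1],[0.86,0.35,-0.13,0,0,-0.83,1],[0.83,0.42,-0.13,0,0,-0.83,1],[0.79,0.49,-0.13,0,0,-0.83,1],[0.74,0.56,-0.13,0,0,-0.83,1]]

```text
time: 1.35
tool_pos: [0.4603, -0.3382, 0.362]
tcp_rot: [-2.212, -2.23, 0.0]
wrist_force: [0.2, 0.2, -0.5]
width: 1.0
grip_force: 0.0
```

```bash
cat >> h.py <<'E'
def wcloud():
    s=read_state(); img,d=viewer.read_camera('wrist'); p=viewer.camera_params('wrist')
    v,u=np.mgrid[:d.shape[0],:d.shape[1]]
    x=(u-p['cx'])/p['fx']; y=(v-p['cy'])/p['fy']; r=np.hypot(x,y)+1e-9; k=np.tan(r)/r
    c=np.stack([x*k*d,y*k*d,d,np.ones_like(d)],-1)
    T=np.eye(4); T[:3,:3]=Ro.from_rotvec(s['tcp_rot']).as_matrix(); T[:3,3]=s['tool_pos']
    W=(c@(T@p['hand_eye']).T)[...,:3]; W[d==0]=np.nan
    return img,d,W
E
python3 - <<'E'
from h import *
import time
viewer.read_camera('wrist')
img,d,W=wcloud(); show(); cv2.imwrite('pics/w1.png',cv2.resize(img,(800,600))); np.savez('w1.npz',img=img,d=d,W=W)
E
```

```text
1.45 [ 0.462  -0.3368  0.3627] [[-0.009, 1.0, 0.002], [1.0, 0.009, 0.001], [0.001, 0.002, -1.0]] [-0.67  0.04  1.76  0.    1.35 -0.68] 0.9997453553779161 0.0 [-0.55 -1.1   0.18]
```

View pics/w1.png

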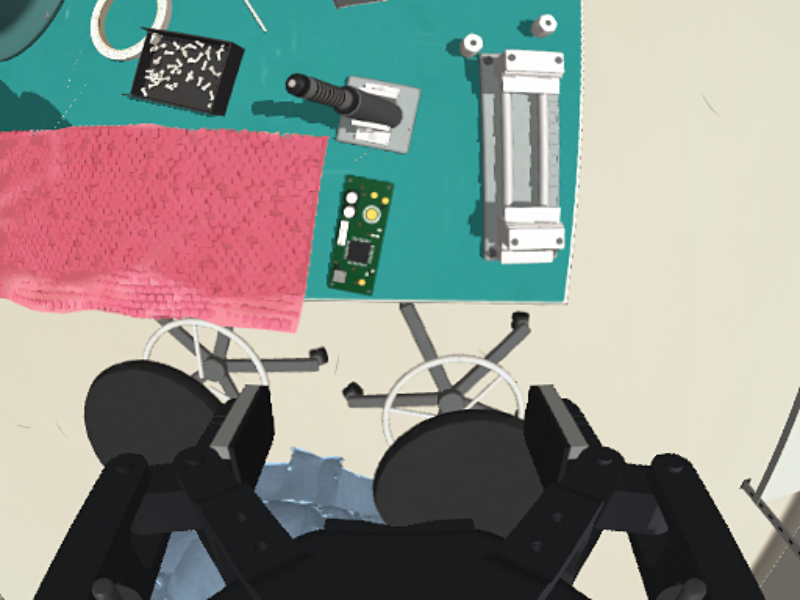

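Wrist view: board centre at (361,235), ringed pad (372,214); holder (522,155) with sliding jaw at (532,235); pen cap (297,84), stand base (380,115). Measure.

Run:
```python
from h import *
Z=np.load('w1.npz'); img,W=Z['img'],Z['W']
hsv=cv2.cvtColor(img,cv2.COLOR_BGR2HSV)
print('bench z',np.nanmedian(W[120:190,270:300,2]), 'board px',hsv[150,212],img[150,212],img[137,238],'teal',img[130,280])
# board region
x,y,z=W[...,0],W[...,1],W[...,2]
v,u=np.mgrid[:384,:512]
reg=(u>205)&(u<258)&(v>108)&(v<192)
b=reg&(z>.0045)&(z<.03)
def rect(m,name):
    P=W[m][:,:2].astype(np.float32); r=cv2.minAreaRect(P*1000); print(name,m.sum(),r, cv2.boxPoints(r).round(1).tolist())
# green by colour: blue<green much darker than teal
g=reg&(img[...,1]<105)&(z>.003)&(z<.012)
rect(b,'h');rect(cv2.morphologyEx(g.astype(np.uint8),cv2.MORPH_OPEN,np.ones((2,2)))>0,'col')
print('face z',np.nanmedian(z[g]))
ye=(hsv[...,0]>15)&(hsv[...,0]<32)&(hsv[...,1]>120)&(hsv[...,2]>150)&reg
n,l,st,c=cv2.connectedComponentsWithStats(ye.astype(np.uint8))
for i in range(1,n): print('yellow',c[i],st[i,4],np.nanmean(W[l==i],0))
hr=(u>300)&(u<372)&(v>25)&(v<172)
t=hr&(z>.056)&(z<.066); n,l,st,c=cv2.connectedComponentsWithStats(t.astype(np.uint8))
for i in range(1,n):
    if st[i,4]>20: rect(l==i,'jawtop %s'%c[i]); print(np.nanmedian(z[l==i]))
t=hr&(z>.005)&(z<.08); rect(t,'holder all')
for s in range(2):
    pass
h,e=np.histogram(z[hr&(z>0)],bins=np.arange(0,.07,.002)); print(h)
pr=(u>175)&(u<265)&(v>40)&(v<100)
# pen: dark points above .11
pm=pr&(z>.105)&(z<.19)
P=W[pm]; print('pen pts',len(P)); 
for zz in np.arange(.105,.19,.01):
    q=P[(P[:,2]>zz)&(P[:,2]<zz+.01)]; print(zz,len(q),q.mean(0).round(4) if len(q) else '')
t=pr&(z>.004)&(z<.02); rect((u>205)&(u<275)&(v>45)&(v<100)&(z>.004)&(z<.02),'stand')
```

```text
bench z 0.0018827784746868748 board px [ 89 171 161] [156 161  53] [109 229 253] teal [154 159  53]
h 2239 ((434.3083190917969, -335.5522155761719), (110.9317855834961, 55.32448959350586), 79.92279815673828) [[397.3999938964844, -385.29998779296875], [451.79998779296875, -395.0], [471.20001220703125, -285.79998779296875], [416.79998779296875, -276.1000061035156]]
col 1528 ((429.5023193359375, -337.77178955078125), (111.34617614746094, 43.964141845703125), 79.54312133789062) [[397.79998779296875, -388.5], [441.0, -396.5], [461.20001220703125, -287.0], [418.0, -279.0]]
face z 0.008577472861797608
yellow [239.  124.5] 16 [ 0.44202846 -0.29580903  0.00865403]
yellow [246.3125 128.125 ] 16 [ 0.45252338 -0.30089663  0.00912464]
yellow [237.33333333 137.        ] 42 [ 0.43970929 -0.31404879  0.00864367]
yellow [231.21428571 180.35714286] 14 [ 0.4306193  -0.37929358  0.00851001]
jawtop [341.21361059  38.77126654] 529 ((572.4507446289062, -174.55401611328125), (50.10429382324219, 20.054088592529297), 3.542084217071533) [[546.7999877929688, -166.10000610351562], [548.0999755859375, -186.100006
[... 837 characters left out ...]
  76  122
   99  478  485   14    0    0]
pen pts 699
0.105 157 [ 0.4299 -0.219   0.1084]
0.11499999999999999 56 [ 0.4256 -0.2179  0.12  ]
0.12499999999999999 76 [ 0.4213 -0.2179  0.1301]
0.13499999999999998 79 [ 0.4179 -0.2171  0.1399]
0.14499999999999996 86 [ 0.4141 -0.2165  0.1505]
0.15499999999999997 120 [ 0.4084 -0.2151  0.1609]
0.16499999999999998 125 [ 0.4048 -0.2141  0.1668]
0.17499999999999996 0 
0.18499999999999994 0 
stand 1191 ((438.6332702636719, -222.08587646484375), (89.71809387207031, 72.93697357177734), 0.5582380890846252) [[393.3999938964844, -186.10000610351562], [394.1000061035156, -259.0], [483.79998779296875, -258.1000061035156], [483.1000061035156, -185.1999969482422]]
```

Run:
```python
from h import *
from scipy.optimize import least_squares
Z=np.load('w1.npz'); img,W=Z['img'],Z['W']
x,y,z=W[...,0],W[...,1],W[...,2]; v,u=np.mgrid[:384,:512]
hr=(u>300)&(u<372)&(v>25)&(v<172)
# local frame, yaw 3.2deg guess, origin guess
for yaw in (3.0,3.5):
    a=np.radians(yaw); ex=np.array([np.cos(a),np.sin(a)]); ey=np.array([-np.sin(a),np.cos(a)]); o=np.array([.5765,-.2394])
    P=W[hr]; P=P[~np.isnan(P[:,0])]; lx=(P[:,:2]-o)@ex*1000; ly=(P[:,:2]-o)@ey*1000; pz=P[:,2]*1000
    m=(abs(lx)<18)&(pz>3)
    b=(pz>9)&(pz<12.5)&(abs(lx)<45); print(yaw,'base x',np.percentile(lx[b],[.5,2,98,99.5]).round(1),'y',np.percentile(ly[b],[.3,1,99,99.7]).round(1))
    t=(pz>57)&(pz<62)
    print('top lx',np.percentile(lx[t&(ly>0)],[1,99]),np.percentile(lx[t&(ly<0)],[1,99]))
    for c in list(range(-112,-64,2))+list(range(26,84,2)):
        q=m&(ly>c)&(ly<=c+2)
        if yaw==3.5 and q.any(): print(c,np.percentile(pz[q],[10,50,90]).round(1).tolist(),end='; ')
    print()
# pen fit
def axis(p): 
    return np.array([-np.sin(p[3])*np.cos(p[2]),-np.sin(p[3])*np.sin(p[2]),np.cos(p[3])])
for nm in('w1','scene0','side0'):
    Wc=np.load(nm+'.npz')['W'].reshape(-1,3)
    m=(np.abs(Wc[:,0]-.415)<.05)&(np.abs(Wc[:,1]+.215)<.04)&(Wc[:,2]>.112)&(Wc[:,2]<.158); P=Wc[m]
    def f(p,ret=0):
        c=np.array([p[0],p[1],.134]); d=P-c; a=axis(p); r=np.linalg.norm(d-np.outer(d@a,a),axis=1)
        return np.append((r-.007)*1e3,(p[3]-.36)*200)
    s=least_squares(f,[.415,-.217,-.15,.36],loss='soft_l1',x_scale=[.01,.01,.1,.1]); print(nm,len(P),s.x.round(4),np.abs(s.fun).mean())
```

```text
3.0 base x [-36.7 -35.8  35.2  36.2] y [-111.9 -105.7   74.5   79.8]
top lx [-25.22295386  23.58002831] [-23.43985726  24.29700768]

3.5 base x [-36.6 -36.   35.1  36. ] y [-111.7 -105.5   74.8   80. ]
top lx [-24.60640807  24.10273305] [-24.19538513  23.51197779]
-112 [28.8, 29.8, 30.6]; -110 [29.3, 30.0, 31.0]; -108 [29.2, 30.1, 31.4]; -106 [29.4, 30.2, 30.9]; -104 [29.2, 30.3, 31.0]; -102 [29.0, 30.5, 31.4]; -96 [57.2, 57.9, 58.4]; -94 [57.2, 58.4, 59.2]; -92 [58.4, 59.4, 60.6]; -90 [59.0, 60.1, 61.1]; -88 [59.2, 60.0, 60.9]; -86 [59.5, 60.2, 61.0]; -84 [59.6, 60.5, 61.2]; -82 [59.1, 60.3, 61.0]; -80 [58.8, 60.2, 61.1]; -78 [59.5, 60.4, 61.2]; -76 [55.8, 59.0, 60.7]; -74 [53.5, 55.4, 57.4]; -72 [45.2, 48.1, 54.3]; -70 [44.7, 45.8, 47.1]; -68 [45.3, 46.3, 47.1]; -66 [44.8, 45.2, 46.6]; 26 [10.3, 11.7, 25.8]; 28 [10.5, 12.0, 26.0]; 30 [10.2, 11.5, 25.6]; 32 [10.2, 11.6, 25.7]; 34 [10.1, 11.8, 26.2]; 36 [9.9, 11.3, 25.5]; 38 [10.2, 12.0, 26.3]; 40 [10.8, 27.3, 46.6]; 42 [10.3, 44.6, 46.8]; 44 [44.4, 45.8, 46.7]; 46 [45.0, 46.1, 47.2]; 48 [45.2, 46.1, 47.3]; 50 [44.9, 45.8, 47.1]; 52 [45.3, 46.6, 52.7]; 54 [48.5, 54.3, 56.1]; 56 [55.3, 58.1, 60.2]; 58 [58.5, 60.1, 61.0]; 60 [58.8, 59.9, 61.0]; 62 [58.3, 59.8, 61.4]; 64 [58.9, 60.0, 61.1]; 66 [59.1, 59.7, 61.8]; 68 [59.0, 59.9, 61.1]; 70 [58.9, 60.3, 60.9]; 72 [58.5, 59.7, 61.1]; 74 [58.2, 59.3, 59.8]; 
w1 346 [ 0.4145 -0.2155 -0.1822  0.3602] 0.34512126316517133
scene0 146 [ 0.4147 -0.2157 -0.1945  0.3608] 0.5503000494045235
side0 77 [ 0.4153 -0.2161 -0.1394  0.3605] 0.9677038378387703
```

Emit:
jog_arm:
  increments:
    - [[0.3,-0.5,0.9,0,0,0.45,0.15],[0.3,-0.5,0.9,0,0,0.45,0.15],[0,-0.3,0.9,0,0,0.45,0.15],[0,0,0.9,0,0,0.4,0.15],[0,0,0,0,0,0,0.15]]

```text
time: 1.87
tool_pos: [0.4172, -0.3178, 0.2478]
tcp_rot: [-2.405, -2.003, 0.004]
wrist_force: [-1.0, 0.8, -1.0]
width: 0.573
grip_force: 0.0
```

Emit:
jog_arm:
  increments:
    - [[0,0,0,0,0,0,0.15],[0,0,0,0,0,0,0.15],[0,0,0,0,0,0,0.15],[0,0,0,0,0,0,0.15],[0,0,0,0,0,0,0.15]]

```text
time: 2.28
tool_pos: [0.422, -0.3209, 0.2562]
tcp_rot: [2.409, 2.012, 0.001]
wrist_force: [-0.8, -0.4, 0.7]
width: 0.578
grip_force: 0.0
```

Run:
```python
from h import *
img,d,W=wcloud(); show(); cv2.imwrite('pics/w2.png',img); np.savez('w2.npz',img=img,d=d,W=W)
s=read_state(); T=Ro.from_rotvec(s['tcp_rot']).as_matrix(); L=(W-s['tool_pos'])@T*1000
# finger tip: points near tool x~0, |y|<60, z>30
m=(abs(L[...,0])<14)&(abs(L[...,1])<60)&(L[...,2]>40)&(L[...,2]<90)
for sg in(-1,1):
    q=L[m&(np.sign(L[...,1])==sg)]; print(len(q),np.percentile(q[:,2],[50,95,99,100]).round(1),np.percentile(q[:,1],[1,50,99]).round(1))
```

```text
2.3333 [ 0.4218 -0.3207  0.2558] [[0.178, 0.984, 0.002], [0.984, -0.178, -0.002], [-0.001, 0.002, -1.0]] [-0.7   0.02  1.97 -0.    1.15 -0.52] 0.5740998661948354 0.0 [-0.13  0.23  0.47]
1011 [51.4 64.9 68.7 70.2] [-37.3 -25.7 -23.5]
1000 [51.4 64.8 68.6 69.7] [25.  27.1 38.7]
```

View pics/w2.png

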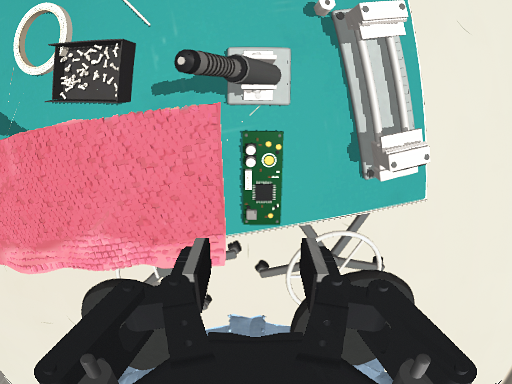

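View: board (263,177) clear, fingers open to 49 mm, tips 70 mm ahead of TCP. Measure the holder from straight above before grasping.

Emit:
jog_arm:
  increments:
    - [[0.05,1.0,-0.25,0,0,-0.45,0.15],[0.05,1.0,-0.25,0,0,-0.45,0.15],[0.05,1.0,-0.25,0,0,-0.45,0.15],[0.05,1.0,-0.25,0,0,-0.45,0.15],[0.05,1.0,-0.25,0,0,-0.45,0.15]]

```text
time: 2.75
tool_pos: [0.5725, -0.3257, 0.2928]
tcp_rot: [2.155, 2.284, -0.0]
wrist_force: [0.7, -0.8, 0.4]
width: 0.575
grip_force: 0.0
```

Emit:
jog_arm:
  increments:
    - [[0,0,0,0,0,0,0.15],[0,0,0,0,0,0,0.15],[0,0,0,0,0,0,0.15],[0,0,0,0,0,0,0.15],[0,0,0,0,0,0,0.15]]

```text
time: 3.17
tool_pos: [0.5697, -0.3254, 0.2915]
tcp_rot: [-2.159, -2.281, 0.001]
wrist_force: [-0.1, -0.1, 0.2]
width: 0.575
grip_force: 0.0
```

Run:
```python
from h import *
for i in range(2): img,d,W=wcloud()
show(); cv2.imwrite('pics/w3.png',img); np.savez('w3.npz',img=img,d=d,W=W)
z=W[...,2]
m=(z>.057)&(z<.063)&(abs(W[...,0]-.577)<.06)&(abs(W[...,1]+.25)<.13)
for c in(-.17,-.33):
    P=W[m&(abs(W[...,1]-c)<.03)][:,:2].astype(np.float32)*1000; r=cv2.minAreaRect(P); print(len(P),r,cv2.boxPoints(r).round(1).tolist())
b=(z>.008)&(z<.0125)&(abs(W[...,0]-.577)<.045)&(W[...,1]>-.36)&(W[...,1]<-.15)
P=W[b][:,:2].astype(np.float32)*1000; print('base',cv2.minAreaRect(P))
a=np.radians(3.5); ex=np.array([np.cos(a),np.sin(a)]); ey=np.array([-np.sin(a),np.cos(a)]); o=np.array([.5765,-.2394])
P=W.reshape(-1,3); P=P[~np.isnan(P[:,0])]; lx=(P[:,:2]-o)@ex*1000; ly=(P[:,:2]-o)@ey*1000; pz=P[:,2]*1000
q=(abs(lx)<30)&(pz>57)&(pz<63)
for n,s in(('fix',ly>0),('sl',ly<0)):
    k=q&s&(abs(ly)<110); print(n,'lx',np.percentile(lx[k],[1,50,99]).round(1)); 
m=(abs(lx)<8)&(pz>3)
for c in list(range(-120,-54,1))+list(range(32,82,1)):
    k=m&(ly>c)&(ly<=c+1)
    if k.any(): print(c,*np.percentile(pz[k],[10,50,90]).round(0).astype(int),end='; ')
# board too
```

```text
3.2667 [ 0.5699 -0.3255  0.2917] [[-0.055, 0.998, -0.001], [0.998, 0.055, 0.0], [0.0, -0.001, -1.0]] [-0.56  0.24  1.66 -0.    1.25 -0.61] 0.5778198029010876 0.0 [ 0.14 -0.19 -0.75]
835 ((572.6967163085938, -174.7183380126953), (49.73623275756836, 18.935503005981445), 4.2141242027282715) [[547.2000122070312, -167.10000610351562], [548.5999755859375, -186.0], [598.2000122070312, -182.3000030517578], [596.7999877929688, -163.39999389648438]]
830 ((581.92529296875, -322.4473876953125), (48.91938018798828, 20.79381561279297), 3.2225229740142822) [[556.9000244140625, -313.3999938964844], [558.0999755859375, -334.20001220703125], [606.9000244140625, -331.5], [605.7999877929688, -310.70001220703125]]
base ((576.1845092773438, -252.54417419433594), (76.537353515625, 201.2842559814453), 3.5472590923309326)
fix lx [-24.6   0.2  24.1]
sl lx [-24.    0.2  24.4]
-112 29 30 31; -111 29 30 31; -110 30 30 30; -109 29 30 31; -108 29 30 31; -107 29 30 30; -106 30 30 31; -105 29 30 30; -104 29 30 31; -103 31 31 31; -94 57 59 59; -93 58 59 59; -92 59 60 61; -91 60 60 61; -90 60 60 61; -89 59 60 61; -88 
[... 344 characters left out ...]
5 313 317 320; -64 46 315 319; -63 10 11 46; -62 10 29 47; -61 10 11 47; -60 10 45 46; -59 12 44 46; -58 10 11 32; -57 10 11 11; -56 10 11 12; -55 10 11 12; 32 10 11 12; 33 10 11 11; 34 10 11 12; 35 11 11 12; 36 9 9 10; 37 10 11 12; 38 10 11 12; 39 10 11 12; 40 11 45 47; 41 11 45 47; 42 10 45 46; 43 10 45 47; 44 10 12 46; 45 45 46 47; 46 45 45 47; 47 45 46 47; 48 45 46 47; 49 45 46 48; 50 45 46 47; 51 45 46 47; 52 45 46 47; 53 46 52 53; 54 49 54 55; 55 55 56 56; 56 55 56 59; 57 57 59 61; 58 59 61 61; 59 59 60 61; 60 59 60 61; 61 59 60 61; 62 59 60 61; 63 59 60 61; 64 60 60 61; 65 59 60 61; 66 59 60 60; 67 59 60 61; 68 59 60 61; 69 59 60 61; 70 59 60 61; 71 59 60 60; 72 59 60 61; 73 59 60 61;
```

View pics/w3.png

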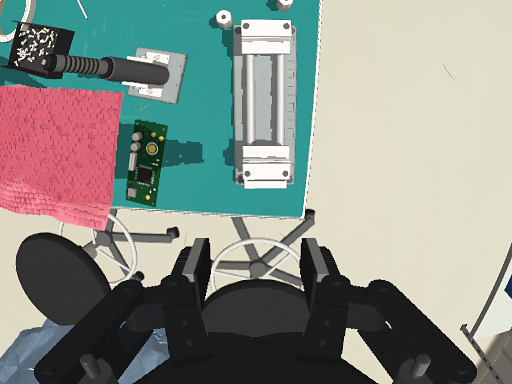

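View: both jaws (265,35)/(266,165) and rails clearly seen; the holder measures well: origin ≈(0.5764,−0.2384), yaw 3.5°, opening ≈20 mm. Now the board grasp.

Run:
```python
from h import *
for n,(u0,u1,v0,v1) in(('w1',(205,258,108,192)),('w2',(235,290,122,230)),('w3',(118,175,112,212))):
    Z=np.load(n+'.npz'); img,W=Z['img'],Z['W']; z=W[...,2]; v,u=np.mgrid[:384,:512]
    g=(u>u0)&(u<u1)&(v>v0)&(v<v1)&(img[...,1]<105)&(img[...,2]<90)&(z>.005)&(z<.012)
    g=cv2.morphologyEx(g.astype(np.uint8),cv2.MORPH_OPEN,np.ones((2,2)))>0
    r=cv2.minAreaRect((W[g][:,:2]*1000).astype(np.float32)); print(n,r)
b=np.array([.4295,-.337])
p=[b[0],b[1],.14]; R=Rt(np.radians(-10.4)); plan(p,R,g=.5)
plan([*b,.0735],R,p0=np.array(p),R0=R,n=5,g=.5)
```

```text
w1 ((430.0504455566406, -337.83404541015625), (111.39328002929688, 42.85599136352539), 79.41822052001953)
w2 ((430.0266418457031, -336.7306213378906), (110.81304931640625, 43.20411682128906), 79.4892349243164)
w3 ((429.6734313964844, -337.8204650878906), (113.3236083984375, 42.40628433227539), 77.26126861572266)
n 7 d [-0.1404 -0.0115 -0.1517] dr [-3.000e-02 -1.000e-02  1.356e+01]
[[[-0.018, -0.67, 0.723, -0.001, -0.0, 0.323, 0.5], [-0.04, -0.669, 0.723, -0.001, -0.0, 0.323, 0.5], [-0.063, -0.668, 0.723, -0.001, -0.0, 0.323, 0.5], [-0.086, -0.665, 0.723, -0.001, -0.0, 0.323, 0.5], [-0.108, -0.662, 0.723, -0.001, -0.0, 0.323, 0.5]]]
[[[-0.13, -0.658, 0.723, -0.001, -0.0, 0.323, 0.5], [-0.152, -0.653, 0.723, -0.001, -0.0, 0.323, 0.5], [0.0, 0.0, 0.0, 0.0, 0.0, 0.0, 0.5], [0.0, 0.0, 0.0, 0.0, 0.0, 0.0, 0.5], [0.0, 0.0, 0.0, 0.0, 0.0, 0.0, 0.5]]]
n 5 d [ 0.      0.     -0.0665] dr [0. 0. 0.]
[[[0.0, 0.0, 0.443, 0.0, 0.0, 0.0, 0.5], [0.0, 0.0, 0.443, 0.0, 0.0, 0.0, 0.5], [0.0, 0.0, 0.443, 0.0, 0.0, 0.0, 0.5], [0.0, 0.0, 0.443, 0.0, 0.0, 0.0, 0.5], [0.0, 0.0, 0.443, 0.0, 0.0, 0.0, 0.5]]]
```

Emit:
jog_arm:
  increments:
    - [[-0.02,-0.67,0.72,0,0,0.32,0.5],[-0.04,-0.67,0.72,0,0,0.32,0.5],[-0.06,-0.67,0.72,0,0,0.32,0.5],[-0.09,-0.66,0.72,0,0,0.32,0.5],[-0.11,-0.66,0.72,0,0,0.32,0.5]]

```text
time: 3.68
tool_pos: [0.4693, -0.3339, 0.1832]
tcp_rot: [2.344, 2.091, 0.0]
wrist_force: [-0.2, -0.7, 0.3]
width: 0.752
grip_force: 0.0
```

Emit:
jog_arm:
  increments:
    - [[-0.13,-0.66,0.72,0,0,0.33,0.5],[-0.15,-0.65,0.72,0,0,0.33,0.5],[0,0,0,0,0,0,0.5],[0,0,0,0,0,0,0.5],[0,0,0,0,0,0,0.5]]

```text
time: 4.1
tool_pos: [0.4316, -0.338, 0.1419]
tcp_rot: [2.411, 2.01, 0.001]
wrist_force: [0.2, 0.0, 0.5]
width: 0.749
grip_force: 0.0
```

Run:
```python
from h import *
show(); plan([.43,-.337,.0735],Rt(np.radians(-10.5)),n=5,g=.5)
```

```text
4.1 [ 0.4316 -0.338   0.1419] [[0.18, 0.984, 0.002], [0.984, -0.18, -0.001], [-0.001, 0.002, -1.0]] [-0.71  0.18  2.03  0.    0.93 -0.53] 0.74887856326794 0.0 [0.24 0.04 0.5 ]
n 5 d [-0.0016  0.001  -0.0684] dr [0.13 0.06 0.14]
[[[0.005, -0.013, 0.456, 0.004, 0.002, 0.005, 0.5], [0.005, -0.012, 0.456, 0.004, 0.002, 0.005, 0.5], [0.005, -0.012, 0.456, 0.004, 0.002, 0.005, 0.5], [0.005, -0.012, 0.456, 0.004, 0.002, 0.005, 0.5], [0.005, -0.012, 0.456, 0.004, 0.002, 0.005, 0.5]]]
```

Emit:
jog_arm:
  increments:
    - [[0.01,-0.01,0.6,0,0,0,0.5],[0,-0.01,0.6,0,0,0,0.5],[0,-0.01,0.6,0,0,0,0.5],[0.01,-0.01,0.45,0,0,0,0.5],[0,0,0,0,0,0,0.5]]
  force: 40

```text
time: 4.52
tool_pos: [0.4303, -0.336, 0.0723]
tcp_rot: [-2.411, -2.013, 0.0]
wrist_force: [-0.4, 1.3, -0.2]
width: 0.753
grip_force: 0.0
```

Emit:
jog_arm:
  increments:
    - [[0,0,0,0,0,0,0.5],[0,0,0,0,0,0,0.5],[0,0,0,0,0,0,0.3],[0,0,0,0,0,0,0.1],[0,0,0,0,0,0,-0.1]]

```text
time: 4.93
tool_pos: [0.4306, -0.3371, 0.0749]
tcp_rot: [2.411, 2.011, 0.001]
wrist_force: [-0.1, 1.3, 5.7]
width: 0.493
grip_force: 39.8
```

Emit:
jog_arm:
  increments:
    - [[0,0,0,0,0,0,-0.3],[0,0,0,0,0,0,-0.5],[0,0,0,0,0,0,-0.5],[0,0,0,0,0,0,-0.5],[0,0,0,0,0,0,-0.5]]

```text
time: 5.35
tool_pos: [0.4306, -0.3371, 0.0749]
tcp_rot: [2.411, 2.01, 0.001]
wrist_force: [-2.1, 1.5, 4.9]
width: 0.494
grip_force: 39.7
```

Emit:
jog_arm:
  increments:
    - [[0,0,-0.4,0,0,0,-0.5],[0,0,-0.8,0,0,0,-0.5],[0,0,-1,0,0,0,-0.5],[0,0,-1,0,0,0,-0.5],[0,0,-0.8,0,0,0,-0.5]]

```text
time: 5.77
tool_pos: [0.4301, -0.3368, 0.1965]
tcp_rot: [2.411, 2.01, 0.001]
wrist_force: [0.6, -0.8, -0.5]
width: 0.49
grip_force: 40.7
```

Run:
```python
from h import *
show(); R=Rt(np.radians(3.5)); plan([.577,-.2484,.19],R,n=8,g=-.5)
```

```text
5.7667 [ 0.4301 -0.3368  0.1965] [[0.18, 0.984, 0.002], [0.984, -0.18, -0.002], [-0.001, 0.002, -1.0]] [-0.71  0.11  1.99  0.    1.04 -0.53] 0.4896367062983981 40.70547938346863 [ 0.62 -0.81 -0.53]
n 8 d [ 0.1469  0.0884 -0.0065] dr [  0.12   0.09 -13.85]
[[[0.472, 0.536, 0.028, 0.003, 0.002, -0.289, -0.5], [0.456, 0.55, 0.028, 0.003, 0.002, -0.289, -0.5], [0.439, 0.564, 0.028, 0.003, 0.002, -0.289, -0.5], [0.422, 0.577, 0.027, 0.003, 0.002, -0.289, -0.5], [0.404, 0.589, 0.027, 0.003, 0.002, -0.289, -0.5]]]
[[[0.386, 0.601, 0.027, 0.003, 0.002, -0.289, -0.5], [0.368, 0.612, 0.027, 0.003, 0.002, -0.289, -0.5], [0.349, 0.623, 0.027, 0.003, 0.002, -0.289, -0.5], [0.0, 0.0, 0.0, 0.0, 0.0, 0.0, -0.5], [0.0, 0.0, 0.0, 0.0, 0.0, 0.0, -0.5]]]
```

Emit:
jog_arm:
  increments:
    - [[0.47,0.54,0.02,0,0,-0.29,-0.5],[0.46,0.55,0.02,0,0,-0.29,-0.5],[0.44,0.56,0.02,0,0,-0.29,-0.5],[0.42,0.58,0.02,0,0,-0.29,-0.5],[0.4,0.59,0.02,0,0,-0.29,-0.5]]

```text
time: 6.18
tool_pos: [0.5224, -0.2808, 0.1915]
tcp_rot: [2.251, 2.19, 0.001]
wrist_force: [0.1, 0.0, -0.7]
width: 0.491
grip_force: 40.7
```

Emit:
jog_arm:
  increments:
    - [[0.39,0.6,0.02,0,0,-0.29,-0.5],[0.37,0.61,0.02,0,0,-0.29,-0.5],[0.35,0.62,0.02,0,0,-0.29,-0.5],[0,0,0,0,0,0,-0.5],[0,0,0,0,0,0,-0.5]]

```text
time: 6.6
tool_pos: [0.5772, -0.2472, 0.1892]
tcp_rot: [2.149, 2.291, 0.0]
wrist_force: [-0.3, -0.6, -0.8]
width: 0.49
grip_force: 40.7
```

Run:
```python
from h import *
for i in range(4): viewer.read_camera('wrist')
img,d,W=wcloud(); show(); cv2.imwrite('pics/w4.png',img)
s=read_state(); T=Ro.from_rotvec(s['tcp_rot']).as_matrix(); L=(W-s['tool_pos'])@T*1000
g=(abs(L[...,0])<70)&(abs(L[...,1])<30)&(L[...,2]>45)&(L[...,2]<75)&(img[...,1]>img[...,2]+15)&(img[...,1]>img[...,0]+8)
g=cv2.morphologyEx(g.astype(np.uint8),cv2.MORPH_OPEN,np.ones((3,3)))>0
q=L[g];print(len(q),cv2.minAreaRect(q[:,:2].astype(np.float32)),np.percentile(q[:,0],[1,99]),np.percentile(q[:,1],[1,99]))
# plane fit
A=np.c_[q[:,:2],np.ones(len(q))]; print(np.linalg.lstsq(A,q[:,2],rcond=None)[0])
```

```text
6.85 [ 0.5757 -0.2484  0.1886] [[-0.061, 0.998, -0.0], [0.998, 0.061, -0.0], [-0.0, -0.0, -1.0]] [-0.45  0.27  1.82 -0.    1.05 -0.51] 0.4917885814842776 40.721951723098755 [ 0.57  0.34 -0.48]
10226 ((2.090717315673828, 0.5898056030273438), (44.20602035522461, 110.77053833007812), 89.90000915527344) [-51.08807311  56.84138776] [-20.85909095  22.10347798]
[-9.57028966e-03  5.30036537e-02  6.59892612e+01]
```

View pics/w4.png

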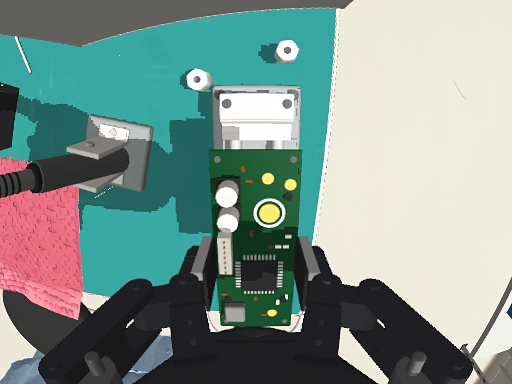

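Board held level and centred (centre 2 mm along tool +x), fixed jaw ahead at (257,120). Lower it.

Emit:
jog_arm:
  increments:
    - [[-0.03,0.01,0.5,0,0,0,-0.5],[-0.04,0.01,0.6,0,0,0,-0.5],[0,0,0.6,0,0,0,-0.5],[0,0,0.4,0,0,0,-0.5],[0,0,0,0,0,0,-0.5]]

```text
time: 7.27
tool_pos: [0.5746, -0.2494, 0.122]
tcp_rot: [-2.148, -2.284, 0.003]
wrist_force: [-1.1, 0.3, -1.2]
width: 0.491
grip_force: 40.7
```

Emit:
jog_arm:
  increments:
    - [[0,0,0.1,0,0,0,-0.5],[0,0,0.1,0,0,0,-0.5],[0,0,0.1,0,0,0,-0.5],[0,0,0.05,0,0,0,-0.5],[0,0,0,0,0,0,-0.5]]

```text
time: 7.68
tool_pos: [0.5774, -0.25, 0.1152]
tcp_rot: [2.151, 2.289, 0.0]
wrist_force: [0.1, 0.4, -0.7]
width: 0.496
grip_force: 40.7
```

Run:
```python
from h import *
for i in range(4): viewer.read_camera('wrist')
show()
```

```text
7.8833 [ 0.5775 -0.25    0.1153] [[-0.062, 0.998, 0.001], [0.998, 0.062, -0.0], [-0.0, 0.001, -1.0]] [-0.45  0.35  1.86 -0.    0.92 -0.51] 0.49317575881525855 40.725224018096924 [ 0.51 -0.29 -0.64]
```

Emit:
jog_arm:
  increments:
    - [[0,-0.02,0.02,0,0,0,-0.5],[0,-0.01,0.02,0,0,0,-0.5],[0,0,0,0,0,0,-0.5],[0,0,0,0,0,0,-0.5],[0,0,0,0,0,0,-0.5]]

```text
time: 8.3
tool_pos: [0.5772, -0.25, 0.115]
tcp_rot: [2.15, 2.288, 0.002]
wrist_force: [0.3, 0.8, 5.4]
width: 0.497
grip_force: 41.2
```

Emit:
jog_arm:
  increments:
    - [[0,0,0,0,0,0,0.05],[0,0,0,0,0,0,0.15],[0,0,0,0,0,0,0.35],[0,0,0,0,0,0,0.35],[0,0,0,0,0,0,0.35]]

```text
time: 8.72
tool_pos: [0.576, -0.2499, 0.1132]
tcp_rot: [-2.151, -2.289, 0.0]
wrist_force: [-0.4, -0.6, -0.0]
width: 0.674
grip_force: 0.0
```

Emit:
jog_arm:
  increments:
    - [[0,0,-0.3,0,0,0,0.35],[0,0,-0.7,0,0,0,0.35],[0,0,-1,0,0,0,0.35],[0,0,-1,0,0,0,0.35],[0,0,-0.8,0,0,0,0.35]]

```text
time: 9.13
tool_pos: [0.5767, -0.2502, 0.2305]
tcp_rot: [2.15, 2.288, 0.001]
wrist_force: [-0.1, -0.2, 0.4]
width: 0.673
grip_force: 0.0
```

```bash
cat > bd.py <<'E'
from h import *
for i in range(3): img,d,W=wcloud()
show(); z=W[...,2]
o=np.array([.5764,-.2384]); a=np.radians(3.5); ex=np.array([np.cos(a),np.sin(a)]); ey=np.array([-np.sin(a),np.cos(a)])
P=(W[...,:2]-o); lx=P@ex*1000; ly=P@ey*1000
im=img.astype(int)
g=(abs(lx)<32)&(abs(ly)<90)&(z>.03)&(z<.06)&(im[...,1]>im[...,2]+15)&(im[...,1]>im[...,0]+8)
g=cv2.morphologyEx(g.astype(np.uint8),cv2.MORPH_OPEN,np.ones((2,2)))>0
r=cv2.minAreaRect(np.stack([lx[g],ly[g]],1).astype(np.float32)); print('board in holder',g.sum(),r,'z',np.median(z[g]))
A=np.c_[lx[g],ly[g],np.ones(g.sum())]; print('plane',np.linalg.lstsq(A,z[g]*1000,rcond=None)[0])
hsv=cv2.cvtColor(img,cv2.COLOR_BGR2HSV)
ye=(hsv[...,0]>15)&(hsv[...,0]<32)&(hsv[...,1]>120)&(hsv[...,2]>130)&(abs(lx)<25)&(abs(ly)<60)
n,l,st,c=cv2.connectedComponentsWithStats(ye.astype(np.uint8))
i=1+np.argmax(st[1:,4]); m=l==i; print('pad',c[i],st[i,4],np.nanmean(W[m],0),'local',np.nanmean(lx[m]),np.nanmean(ly[m]))
E
python3 bd.py
python3 - <<'E'
from h import *
show()
img,d,W=wcloud(); cv2.imwrite('pics/w5.png',img)
E
```

```text
9.2833 [ 0.578  -0.2508  0.2318] [[-0.062, 0.998, 0.006], [0.998, 0.062, -0.003], [-0.003, 0.006, -1.0]] [-0.45  0.23  1.78 -0.    1.12 -0.51] 0.6748567063778415 0.0 [ 0.23 -0.17  0.78]
board in holder 3452 ((21.71603012084961, -9.716476440429688), (40.878883361816406, 123.92097473144531), 22.155832290649414) z nan
 ** On entry to DLASCL parameter number  4 had an illegal value
 ** On entry to DLASCL parameter number  4 had an illegal value
9.2833 [ 0.578  -0.2508  0.2318] [[-0.062, 0.998, 0.006], [0.998, 0.062, -0.003], [-0.003, 0.006, -1.0]] [-0.45  0.23  1.78 -0.    1.12 -0.51] 0.6748567063778415 0.0 [ 0.23 -0.17  0.78]Traceback (most recent call last):
  File "bd.py", line 10, in <module>
    A=np.c_[lx[g],ly[g],np.ones(g.sum())]; print('plane',np.linalg.lstsq(A,z[g]*1000,rcond=None)[0])
                                                         ~~~~~~~~~~~~~~~^^^^^^^^^^^^^^^^^^^^^^^^
    x, resids, rank, s = _umath_linalg.lstsq(a, b, rcond,
                         ~~~~~~~~~~~~~~~~~~~^^^^^^^^^^^^^
                                             signature=signature)
                                             ^^^^^^^^^^^^^^^^^^^^
    raise LinAlgError("SVD did not converge in Linear Least Squares")
numpy.linalg.LinAlgError: SVD did not converge in Linear Least Squares
```

View pics/w5.png

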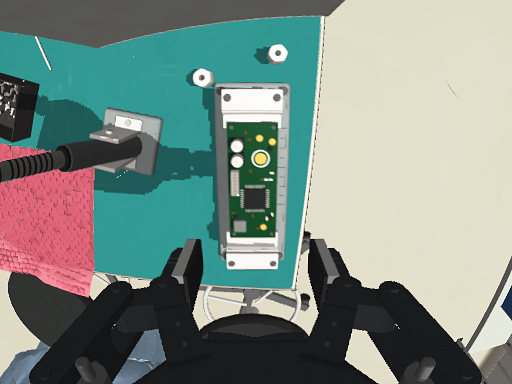

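Board lies on both ledges between the jaws (centre ≈(252,180)), pad at (260,158). Now go behind the push pad, fingers shut.

```bash
sed -i 's/ye=(hsv/ye=(~np.isnan(z))\&(hsv/; s/^g=(abs/g=(~np.isnan(z))\&(abs/; s/^g=cv2.*$/g=cv2.morphologyEx(g.astype(np.uint8),cv2.MORPH_OPEN,np.ones((2,2)))>0; g\&=~np.isnan(z)/' bd.py; python3 bd.py
python3 - <<'E'
from h import *
R=Rt(np.radians(3.5)); plan([.5836,-.3562,.232],R,n=4,g=-1); plan([.5836,-.3562,.111],R,p0=np.array([.5836,-.3562,.232]),R0=R,n=5,g=-1)
E
```

```text
9.4833 [ 0.5753 -0.2495  0.2259] [[-0.062, 0.998, -0.003], [0.998, 0.062, 0.001], [0.002, -0.003, -1.0]] [-0.45  0.23  1.79  0.    1.12 -0.51] 0.6741803120440351 0.0 [ 0.26  0.06 -0.65]
board in holder 3701 ((3.4628467559814453, -14.64810562133789), (47.4957389831543, 117.98983001708984), 0.28580641746520996) z 0.048441968183627004
plane [-1.44121816e-01  1.09040589e-02  4.79712969e+01]
pad [265.36283186 162.52212389] 113 [ 0.58319235 -0.22435792  0.04887554] local 7.636928268338759 13.601230056670502
n 4 d [ 0.0083 -0.1067  0.0061] dr [-0.16 -0.09  0.07]
[[[-0.892, 0.013, -0.052, -0.007, -0.004, 0.003, -1.0], [-0.892, 0.014, -0.052, -0.007, -0.004, 0.003, -1.0], [-0.892, 0.014, -0.051, -0.007, -0.004, 0.003, -1.0], [-0.892, 0.014, -0.051, -0.007, -0.004, 0.003, -1.0], [0.0, 0.0, 0.0, 0.0, 0.0, 0.0, -1.0]]]
n 5 d [ 0.     0.    -0.121] dr [0. 0. 0.]
[[[0.0, 0.0, 0.807, 0.0, 0.0, 0.0, -1.0], [0.0, 0.0, 0.807, 0.0, 0.0, 0.0, -1.0], [0.0, 0.0, 0.807, 0.0, 0.0, 0.0, -1.0], [0.0, 0.0, 0.807, 0.0, 0.0, 0.0, -1.0], [0.0, 0.0, 0.807, 0.0, 0.0, 0.0, -1.0]]]
```

Emit:
jog_arm:
  increments:
    - [[-0.9,0.02,0,0,0,0,-1],[-0.9,0.02,0,0,0,0,-1],[-0.9,0.02,0,0,0,0,-1],[-0.9,0.02,0,0,0,0,-1],[0,0,0,0,0,0,-1]]

```text
time: 9.9
tool_pos: [0.5847, -0.3617, 0.2257]
tcp_rot: [-2.154, -2.286, 0.003]
wrist_force: [0.8, 0.4, 0.3]
width: 0.002
grip_force: 0.0
```

Emit:
jog_arm:
  increments:
    - [[0,0,0.5,0,0,0,-1],[0,0,0.8,0,0,0,-1],[0,0,0.8,0,0,0,-1],[0,0,0.4,0,0,0,-1],[0,0,0,0,0,0,-1]]

```text
time: 10.32
tool_pos: [0.5825, -0.3554, 0.1469]
tcp_rot: [-2.144, -2.282, 0.003]
wrist_force: [-0.2, 0.3, -0.4]
width: 0.0
grip_force: 0.0
```

Run:
```python
from h import *
for i in range(4): viewer.read_camera('wrist')
show()
o=np.array([.5764,-.2384]); a=np.radians(3.5); p=read_state()['tool_pos'][:2]-o; print('lx,ly',p@[np.cos(a),np.sin(a)],p@[-np.sin(a),np.cos(a)])
```

```text
10.5167 [ 0.5863 -0.3579  0.1542] [[-0.063, 0.998, 0.002], [0.998, 0.063, -0.001], [-0.001, 0.002, -1.0]] [-0.58  0.4   1.71  0.    1.03 -0.65] -0.001995617068452313 0.0 [0.1  0.09 0.44]
lx,ly 0.0025954300756384817 -0.11993198557829406
```

Emit:
jog_arm:
  increments:
    - [[0,-0.04,0.5,0,0,0,-1],[0,-0.04,0.6,0,0,0,-1],[0,0,0.3,0,0,0,-1],[0,0,0,0,0,0,-1],[0,0,0,0,0,0,-1]]

```text
time: 10.93
tool_pos: [0.5832, -0.3578, 0.1111]
tcp_rot: [2.151, 2.29, 0.0]
wrist_force: [0.0, -0.2, -0.2]
width: -0.001
grip_force: 0.0
```

Emit:
jog_arm:
  increments:
    - [[0.15,0,0,0,0,0,-1],[0.15,0,0,0,0,0,-1],[0.15,0,0,0,0,0,-1],[0.1,0,0,0,0,0,-1],[0.1,0,0,0,0,0,-1]]

```text
time: 11.35
tool_pos: [0.5826, -0.3392, 0.1121]
tcp_rot: [2.148, 2.287, -0.001]
wrist_force: [-0.4, -5.1, 2.0]
width: -0.0
grip_force: 2.5
```

Emit:
jog_arm:
  increments:
    - [[0.08,0,0,0,0,0,-1],[0.08,0,0,0,0,0,-1],[0.08,0,0,0,0,0,-1],[0.04,0,0,0,0,0,-1],[0.0,0,0,0,0,0,-1]]

```text
time: 11.77
tool_pos: [0.5818, -0.3298, 0.1112]
tcp_rot: [2.15, 2.289, 0.001]
wrist_force: [1.0, -4.5, 3.5]
width: -0.003
grip_force: 2.0
```

Emit:
jog_arm:
  increments:
    - [[0.03,0,0,0,0,0,-1],[0.03,0,0,0,0,0,-1],[0.03,0,0,0,0,0,-1],[0.03,0,0,0,0,0,-1],[0.0,0,0,0,0,0,-1]]

```text
time: 12.18
tool_pos: [0.5812, -0.3261, 0.1106]
tcp_rot: [2.151, 2.29, 0.001]
wrist_force: [1.8, -4.1, 2.0]
width: -0.0
grip_force: 2.0
```

Emit:
jog_arm:
  increments:
    - [[0.02,0,0,0,0,0,-1],[0.02,0,0,0,0,0,-1],[0.02,0,0,0,0,0,-1],[0.0,0,0,0,0,0,-1],[0.0,0,0,0,0,0,-1]]

```text
time: 12.6
tool_pos: [0.581, -0.3244, 0.1105]
tcp_rot: [-2.151, -2.29, -0.0]
wrist_force: [2.5, -4.1, 1.8]
width: -0.0
grip_force: 1.9
```

Emit:
jog_arm:
  increments:
    - [[0.02,0,0,0,0,0,-1],[0.02,0,0,0,0,0,-1],[0.02,0,0,0,0,0,-1],[0.0,0,0,0,0,0,-1],[0.0,0,0,0,0,0,-1]]

```text
time: 13.02
tool_pos: [0.5809, -0.3238, 0.1105]
tcp_rot: [2.15, 2.289, -0.002]
wrist_force: [3.5, -6.9, 0.1]
width: 0.001
grip_force: 3.9
```

Emit:
jog_arm:
  increments:
    - [[0.02,0,0,0,0,0,-1],[0.02,0,0,0,0,0,-1],[0.0,0,0,0,0,0,-1],[0.0,0,0,0,0,0,-1],[0.0,0,0,0,0,0,-1]]

```text
time: 13.43
tool_pos: [0.5809, -0.3236, 0.1106]
tcp_rot: [2.148, 2.288, -0.003]
wrist_force: [3.4, -10.2, -0.8]
width: -0.001
grip_force: 5.5
```

Emit:
jog_arm:
  increments:
    - [[0.03,0,0,0,0,0,-1],[0.03,0,0,0,0,0,-1],[0.02,0,0,0,0,0,-1],[0.0,0,0,0,0,0,-1],[0.0,0,0,0,0,0,-1]]

```text
time: 13.85
tool_pos: [0.5808, -0.3233, 0.1107]
tcp_rot: [2.146, 2.286, -0.006]
wrist_force: [3.1, -17.1, -3.4]
width: -0.001
grip_force: 8.7
```

Emit:
jog_arm:
  increments:
    - [[-0.1,0,0,0,0,0,-1],[-0.2,0,0,0,0,0,-1],[-0.2,0,0,0,0,0,-1],[0,0,-0.5,0,0,0,-1],[0,0,-1,0,0,0,-1]]

```text
time: 14.27
tool_pos: [0.5778, -0.3317, 0.1507]
tcp_rot: [-2.143, -2.28, 0.003]
wrist_force: [-0.0, 0.2, -1.0]
width: -0.001
grip_force: 0.0
```

Emit:
jog_arm:
  increments:
    - [[0,0,-1,0,0,0,0.2],[0,0,-1,0,0,0,0.2],[0.6,0,-1,0,0,0,0.2],[0.6,0,-0.3,0,0,0,0.2],[0,0,0,0,0,0,0.2]]

```text
time: 14.68
tool_pos: [0.5806, -0.2956, 0.2595]
tcp_rot: [2.146, 2.288, 0.005]
wrist_force: [-0.2, -1.2, -0.1]
width: 0.598
grip_force: 0.0
```

```bash
python3 bd.py
python3 - <<'E'
from h import *
for i in range(2): img,d,W=wcloud()
show(); cv2.imwrite('pics/w6.png',cv2.resize(img[0:300,100:450],None,fx=2,fy=2,interpolation=cv2.INTER_CUBIC)); np.savez('w6.npz',img=img,d=d,W=W)
z=W[...,2]
for c in(-.17,-.305):
    m=(z>.057)&(z<.063)&(abs(W[...,0]-.577)<.05)&(abs(W[...,1]-c)<.03); P=W[m][:,:2].astype(np.float32)*1000; print(len(P),cv2.minAreaRect(P))
E
```

```text
14.8333 [ 0.5785 -0.2972  0.2536] [[-0.064, 0.998, -0.002], [0.998, 0.064, 0.001], [0.001, -0.002, -1.0]] [-0.51  0.25  1.71 -0.    1.18 -0.58] 0.5984439607474465 0.0 [-0.42  0.43 -0.65]
board in holder 3278 ((3.3220558166503906, -0.06483840942382812), (103.29426574707031, 46.850894927978516), 89.87602233886719) z 0.048412433229218205
plane [-1.16660184e-01  2.01584282e-03  4.81087524e+01]
pad [263.87628866  94.32989691] 97 [ 0.58237946 -0.2140974   0.04877852] local 7.451947012029146 23.892233415406512
14.9333 [ 0.5783 -0.2977  0.2525] [[-0.063, 0.998, -0.003], [0.998, 0.063, 0.002], [0.002, -0.003, -1.0]] [-0.51  0.25  1.71 -0.    1.18 -0.58] 0.6040852140894883 0.0 [-1.73  0.14 -0.51]
1167 ((573.202880859375, -181.7553253173828), (49.670467376708984, 33.97405242919922), 3.7772819995880127)
1032 ((580.6145629882812, -300.9317321777344), (48.71128463745117, 21.769229888916016), 1.7570459842681885)
```

View pics/w6.png

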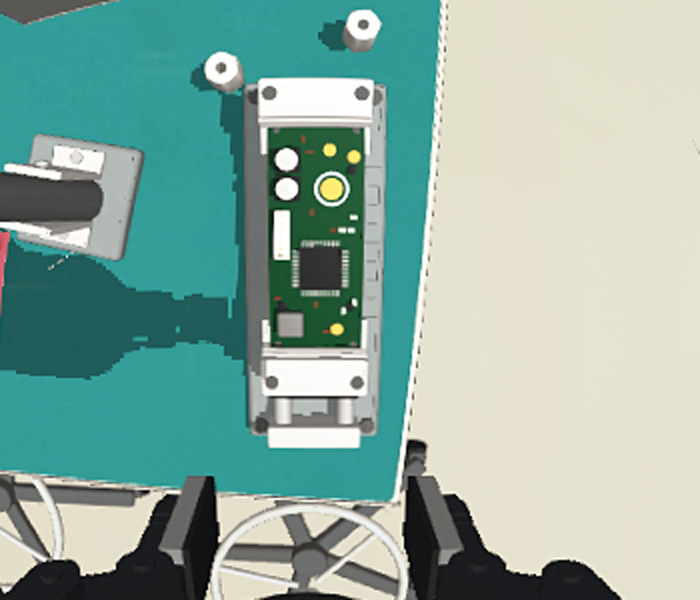

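Board sits with both ends under the lips, jaws closed (fixed lip at (317,125), sliding lip at (315,350) in crop); nipped. Next: kinematics check and pen fit.

Run:
```python
from h import *
from scipy.optimize import least_squares
D=np.array([[.1804,-.6498,.3025,.2648,1.6054],[.462,-.3368,.3627,.04,1.76],[.4218,-.3207,.2558,.02,1.97],[.5699,-.3255,.2917,.24,1.66],[.4316,-.338,.1419,.18,2.03],[.4301,-.3368,.1965,.11,1.99],[.5757,-.2484,.1886,.27,1.82],[.5775,-.25,.1153,.35,1.86],[.578,-.2508,.2318,.23,1.78],[.5863,-.3579,.1542,.40,1.71],[.5785,-.2972,.2536,.25,1.71]])
r=np.hypot(D[:,0],D[:,1]);z=D[:,2]
f=lambda p:np.r_[p[4]+p[0]*np.sin(D[:,3])+p[1]*np.sin(D[:,3]+D[:,4]+p[2])-r, p[3]+p[0]*np.cos(D[:,3])+p[1]*np.cos(D[:,3]+D[:,4]+p[2])-z]
s=least_squares(f,[.4,.4,0,.0,.0],bounds=([.2,.2,-.3,-.4,-.1],[.7,.7,.3,.6,.2])); print(s.x.round(3),(s.fun*1000).round(1)); p=s.x
# reach check: wrist centre = TCP - Dw*toolz ; Dw unknown
def ik(R,Z,Dw,tilt):
    wr=R-Dw*np.sin(tilt); wz=Z+Dw*np.cos(tilt)-Dw  # fit absorbs Dw in p[3]
    g=least_squares(lambda q:[p[4]+p[0]*np.sin(q[0])+p[1]*np.sin(q[0]+q[1]+p[2])-wr,p[3]+p[0]*np.cos(q[0])+p[1]*np.cos(q[0]+q[1]+p[2])-wz],[0,2.]);q=g.x; return q.round(2),(np.pi-tilt-q.sum()).round(2),g.cost
from math import hypot
a=np.array([-np.sin(.36)*np.cos(-.18),-np.sin(.36)*np.sin(-.18),np.cos(.36)]); G=np.array([.4145,-.2155,.134])
for Dw in(.2,.3):
  for l in(.054,.142,.175):
    P=G+a*l; print(Dw,P.round(3),ik(hypot(P[0],P[1]),P[2],Dw,.36*np.cos(.5-.18)))
# pen refit
def axis(p): return np.array([-np.sin(p[3])*np.cos(p[2]),-np.sin(p[3])*np.sin(p[2]),np.cos(p[3])])
for nm in('w1','w2','w3'):
    Wc=np.load(nm+'.npz')['W'].reshape(-1,3); m=(np.abs(Wc[:,0]-.415)<.05)&(np.abs(Wc[:,1]+.215)<.04)&(Wc[:,2]>.112)&(Wc[:,2]<.158); P=Wc[m]
    def f2(p):
        c=np.array([p[0],p[1],.134]); d=P-c; A=axis(p); rr=np.linalg.norm(d-np.outer(d@A,A),axis=1)
        return np.append((rr-.007)*1e3,(p[3]-.36)*200)
    s=least_squares(f2,[.415,-.217,-.15,.36],loss='soft_l1',x_scale=[.01,.01,.1,.1]); print(nm,len(P),s.x.round(4),np.abs(s.fun).mean().round(2))
    zz=Wc[(np.abs(Wc[:,0]-.44)<.06)&(np.abs(Wc[:,1]+.22)<.05)&(Wc[:,2]>.02)]
    s2=np.load(nm+'.npz');
```

```text
[ 0.507  0.573 -0.015 -0.025 -0.009] [ 0.   0.2 -1.1  0.9 -0.8  0.   1.6  1.2 -0.5 -1.7  0.1  1.2 -2.8  0.8
 -1.2 -3.   0.6 -1.8  1.   1.   1.   3.2]
0.2 [ 0.396 -0.212  0.185] (array([-0.2 ,  2.33]), np.float64(0.66), np.float64(9.82309475189859e-18))
0.2 [ 0.365 -0.207  0.267] (array([-0.36,  2.29]), np.float64(0.87), np.float64(1.5166186060906594e-24))
0.2 [ 0.354 -0.204  0.298] (array([-0.41,  2.27]), np.float64(0.94), np.float64(7.587805525725939e-23))
0.3 [ 0.396 -0.212  0.185] (array([-0.27,  2.4 ]), np.float64(0.67), np.float64(9.472493838474181e-29))
0.3 [ 0.365 -0.207  0.267] (array([-0.44,  2.35]), np.float64(0.89), np.float64(9.795065567301069e-22))
0.3 [ 0.354 -0.204  0.298] (array([-0.49,  2.33]), np.float64(0.96), np.float64(2.758575580965721e-20))
w1 346 [ 0.4145 -0.2155 -0.1822  0.3602] 0.35
w2 771 [ 0.4145 -0.2155 -0.1909  0.3615] 0.28
w3 734 [ 0.4145 -0.2156 -0.1753  0.3607] 0.49
```

```bash
cat >> h.py <<'E'
PSI=-.183
A=np.array([-np.sin(.36)*np.cos(PSI),-np.sin(.36)*np.sin(PSI),np.cos(.36)]); G=np.array([.4145,-.2155,.134])
def Rpen():
    y=np.array([np.sin(PSI),-np.cos(PSI),0]); z=-A; return np.stack([np.cross(y,z),y,z],1)
E
python3 - <<'E'
from h import *
show(); plan(G+A*.154,Rpen(),n=20,g=0)
E
```

```text
14.9333 [ 0.5783 -0.2977  0.2525] [[-0.063, 0.998, -0.003], [0.998, 0.063, 0.002], [0.002, -0.003, -1.0]] [-0.51  0.25  1.71 -0.    1.18 -0.58] 0.6040852140894883 0.0 [-1.73  0.14 -0.51]
n 20 d [-0.2172  0.0921  0.0256] dr [-18.94  14.69 102.77]
[[[0.176, -0.352, -0.041, -0.158, 0.122, 0.856, 0.0], [0.144, -0.365, -0.045, -0.158, 0.122, 0.856, 0.0], [0.112, -0.376, -0.05, -0.158, 0.122, 0.856, 0.0], [0.078, -0.384, -0.055, -0.158, 0.122, 0.856, 0.0], [0.044, -0.388, -0.06, -0.158, 0.122, 0.856, 0.0]]]
[[[0.01, -0.39, -0.066, -0.158, 0.122, 0.856, 0.0], [-0.024, -0.388, -0.073, -0.158, 0.122, 0.856, 0.0], [-0.057, -0.383, -0.08, -0.158, 0.122, 0.856, 0.0], [-0.09, -0.375, -0.087, -0.158, 0.122, 0.856, 0.0], [-0.122, -0.364, -0.094, -0.158, 0.122, 0.856, 0.0]]]
[[[-0.153, -0.35, -0.102, -0.158, 0.122, 0.856, 0.0], [-0.182, -0.333, -0.11, -0.158, 0.122, 0.856, 0.0], [-0.21, -0.314, -0.118, -0.158, 0.122, 0.856, 0.0], [-0.236, -0.292, -0.126, -0.158, 0.122, 0.856, 0.0], [-0.259, -0.267, -0.133, -0.158, 0.122, 0.856, 0.0]]]
[[[-0.28, -0.241, -0.141, -0.158, 0.122, 0.856, 0.0], [-0.299, -0.213, -0.149, -0.158, 0.122, 0.856, 0.0], [-0.314, -0.182, -0.156, -0.158, 0.122, 0.856, 0.0], [-0.327, -0.151, -0.163, -0.158, 0.122, 0.856, 0.0], [-0.337, -0.119, -0.169, -0.158, 0.122, 0.856, 0.0]]]
```

Emit:
jog_arm:
  increments:
    - [[0.18,-0.35,-0.04,-0.16,0.12,0.86,0],[0.14,-0.36,-0.05,-0.16,0.12,0.86,0],[0.11,-0.38,-0.05,-0.16,0.12,0.86,0],[0.08,-0.38,-0.06,-0.16,0.12,0.86,0],[0.04,-0.39,-0.06,-0.16,0.12,0.86,0]]

```text
time: 15.35
tool_pos: [0.5239, -0.2752, 0.259]
tcp_rot: [2.603, 1.737, 0.161]
wrist_force: [0.0, 0.5, -0.2]
width: 0.501
grip_force: 0.0
```

Emit:
jog_arm:
  increments:
    - [[0.01,-0.39,-0.07,-0.16,0.12,0.86,0],[-0.02,-0.39,-0.07,-0.16,0.12,0.86,0],[-0.06,-0.38,-0.08,-0.16,0.12,0.86,0],[-0.09,-0.38,-0.09,-0.16,0.12,0.86,0],[-0.12,-0.36,-0.09,-0.16,0.12,0.86,0]]

```text
time: 15.77
tool_pos: [0.4696, -0.2518, 0.2653]
tcp_rot: [2.905, 1.1, 0.312]
wrist_force: [-0.4, -0.2, 0.4]
width: 0.497
grip_force: 0.0
```

Emit:
jog_arm:
  increments:
    - [[-0.15,-0.35,-0.1,-0.16,0.12,0.86,0],[-0.18,-0.33,-0.11,-0.16,0.12,0.86,0],[-0.21,-0.31,-0.12,-0.16,0.12,0.86,0],[-0.24,-0.29,-0.13,-0.16,0.12,0.86,0],[-0.26,-0.27,-0.13,-0.16,0.12,0.86,0]]

```text
time: 16.18
tool_pos: [0.4156, -0.2285, 0.2715]
tcp_rot: [3.052, 0.409, 0.445]
wrist_force: [-0.4, -0.4, 0.2]
width: 0.502
grip_force: 0.0
```

Emit:
jog_arm:
  increments:
    - [[-0.28,-0.24,-0.14,-0.16,0.12,0.86,0],[-0.3,-0.21,-0.15,-0.16,0.12,0.86,0],[-0.31,-0.18,-0.16,-0.16,0.12,0.86,0],[-0.33,-0.15,-0.16,-0.16,0.12,0.86,0],[-0.34,-0.12,-0.17,-0.16,0.12,0.86,0]]

```text
time: 16.6
tool_pos: [0.3614, -0.2052, 0.2777]
tcp_rot: [3.039, -0.299, 0.554]
wrist_force: [0.8, -0.0, 0.2]
width: 0.502
grip_force: 0.0
```

Run:
```python
from h import *
from scipy.optimize import least_squares
for i in range(5): viewer.read_camera('wrist')
img,d,Wc=wcloud(); show(); np.savez('w7.npz',img=img,d=d,W=Wc); cv2.imwrite('pics/w7.png',img)
Wc=Wc.reshape(-1,3); m=(np.abs(Wc[:,0]-.415)<.05)&(np.abs(Wc[:,1]+.215)<.02)&(Wc[:,2]>.112)&(Wc[:,2]<.158); P=Wc[m]
def axis(p): return np.array([-np.sin(p[3])*np.cos(p[2]),-np.sin(p[3])*np.sin(p[2]),np.cos(p[3])])
def f2(p):
    c=np.array([p[0],p[1],.134]); dd=P-c; a=axis(p); rr=np.linalg.norm(dd-np.outer(dd@a,a),axis=1)
    return np.append((rr-.007)*1e3,(p[3]-.36)*200)
s=least_squares(f2,[.415,-.217,-.15,.36],loss='soft_l1',x_scale=[.01,.01,.1,.1]); print(len(P),s.x.round(4),np.abs(s.fun).mean().round(2))
plan(G+A*.10,Rpen(),n=5,g=0)
```

```text
16.9 [ 0.363  -0.2058  0.2792] [[0.918, -0.189, 0.348], [-0.175, -0.982, -0.072], [0.355, 0.005, -0.935]] [-0.68 -0.43  2.32  0.21  0.93  0.98] 0.5013993336367012 0.0 [-1.65 -0.52 -0.05]
354 [ 0.4144 -0.2158 -0.2001  0.3605] 0.22
n 5 d [ 0.0169 -0.0033 -0.0516] dr [ 0.45 -0.17 -0.29]
[[[-0.015, -0.002, 0.362, 0.015, -0.006, -0.01, 0.0], [-0.015, -0.001, 0.362, 0.015, -0.006, -0.01, 0.0], [-0.014, -0.0, 0.362, 0.015, -0.006, -0.01, 0.0], [-0.014, 0.0, 0.362, 0.015, -0.006, -0.01, 0.0], [-0.014, 0.001, 0.362, 0.015, -0.006, -0.01, 0.0]]]
```

Emit:
jog_arm:
  increments:
    - [[-0.01,0,0.4,0.02,0,-0.01,0],[-0.02,0,0.4,0.02,0,-0.01,0],[-0.02,0,0.4,0.02,-0.01,-0.01,0],[-0.01,0,0.4,0.01,-0.01,-0.01,0],[-0.01,0,0.2,0,-0.01,-0.01,0]]

```text
time: 17.32
tool_pos: [0.3797, -0.2087, 0.2265]
tcp_rot: [3.048, -0.28, 0.551]
wrist_force: [-0.9, 0.0, -0.1]
width: 0.5
grip_force: 0.0
```

Run:
```python
from h import *
for i in range(3): viewer.read_camera('wrist')
show(); plan(G+A*.054,Rpen(),n=5,g=0)
```

```text
17.4667 [ 0.3796 -0.2087  0.2276] [[0.921, -0.182, 0.345], [-0.171, -0.983, -0.064], [0.351, -0.0, -0.936]] [-0.66 -0.33  2.36  0.23  0.81  0.96] 0.4995624256395228 0.0 [ 0.37 -0.26  0.2 ]
n 5 d [ 0.0162 -0.0033 -0.0431] dr [-0.01  0.08 -0.03]
[[[0.002, 0.002, 0.307, -0.0, 0.003, -0.001, 0.0], [0.002, 0.002, 0.307, -0.0, 0.003, -0.001, 0.0], [0.002, 0.002, 0.307, -0.0, 0.003, -0.001, 0.0], [0.002, 0.002, 0.307, -0.0, 0.003, -0.001, 0.0], [0.002, 0.002, 0.307, -0.0, 0.003, -0.001, 0.0]]]
```

Emit:
jog_arm:
  increments:
    - [[0,0,0.4,0,0,0,0],[0,0,0.4,0,0,0,0],[0,0,0.4,0,0,0,0],[0.01,0.01,0.3,0,0,0,0],[0,0,0.03,0,0,0,0]]

```text
time: 17.88
tool_pos: [0.3956, -0.2119, 0.1844]
tcp_rot: [3.047, -0.281, 0.553]
wrist_force: [0.0, -0.5, 0.2]
width: 0.497
grip_force: 0.0
```

Emit:
jog_arm:
  increments:
    - [[0,0,0,0,0,0,-0.2],[0,0,0,0,0,0,-0.5],[0,0,0,0,0,0,-0.7],[0,0,0,0,0,0,-0.9],[0,0,0,0,0,0,-1]]
  force: 40

```text
time: 18.3
tool_pos: [0.396, -0.2124, 0.1863]
tcp_rot: [3.044, -0.281, 0.557]
wrist_force: [-2.0, 0.6, 2.8]
width: 0.152
grip_force: 38.9
```

Emit:
jog_arm:
  increments:
    - [[0,0,0,0,0,0,-1],[0,0,0,0,0,0,-1],[0,0,0,0,0,0,-1],[0,0,0,0,0,0,-1],[0,0,0,0,0,0,-1]]

```text
time: 18.72
tool_pos: [0.396, -0.2124, 0.1863]
tcp_rot: [3.044, -0.281, 0.557]
wrist_force: [-3.0, 0.5, 6.1]
width: 0.15
grip_force: 38.9
```

Emit:
jog_arm:
  increments:
    - [[0,0,-0.2,0,0,0,-1],[0,0,-0.4,0,0,0,-1],[0,0,-0.6,0,0,0,-1],[0,0,-0.6,0,0,0,-1],[0,0,-0.6,0,0,0,-1]]

```text
time: 19.13
tool_pos: [0.37, -0.2071, 0.2532]
tcp_rot: [3.046, -0.281, 0.554]
wrist_force: [-0.2, -0.4, -0.9]
width: 0.152
grip_force: 39.3
```

Emit:
jog_arm:
  increments:
    - [[0,0,-0.6,0,0,0,-1],[0,0,-0.5,0,0,0,-1],[0,0,-0.2,0,0,0,-1],[0,0,0,0,0,0,-1],[0,0,0,0,0,0,-1]]

```text
time: 19.55
tool_pos: [0.357, -0.2048, 0.289]
tcp_rot: [3.045, -0.281, 0.555]
wrist_force: [0.0, -0.4, -0.8]
width: 0.146
grip_force: 39.3
```

Run:
```python
from h import *
for i in range(4): viewer.read_camera('wrist')
show(); plan([.5824,-.2145,.285],Rt(-1.754),n=10,g=-1)
img,d,W=wcloud(); np.savez('w8.npz',img=img,d=d,W=W); cv2.imwrite('pics/w8.png',img)
s=read_state(); T=Ro.from_rotvec(s['tcp_rot']).as_matrix(); L=(W-s['tool_pos'])@T*1000
m=(abs(L[...,0])<20)&(abs(L[...,1])<18)&(L[...,2]>75)&(L[...,2]<185)
for c in range(75,185,6):
    k=m&(L[...,2]>c)&(L[...,2]<=c+6)
    if k.any(): print(c,k.sum(),np.median(L[k],0).round(1),'w',np.ptp(L[k][:,1]).round(1))
```

```text
19.75 [ 0.3568 -0.2045  0.2878] [[0.921, -0.183, 0.345], [-0.172, -0.983, -0.063], [0.351, -0.001, -0.937]] [-0.7  -0.44  2.31  0.21  0.97  0.96] 0.1498902177866977 39.34126675128937 [-0.76 -0.48 -1.03]
n 10 d [ 0.2256 -0.01   -0.0028] dr [ -0.04 -20.53  -0.05]
[[[0.695, -0.105, 0.27, -0.001, -0.342, -0.001, -1.0], [0.704, -0.105, 0.245, -0.001, -0.342, -0.001, -1.0], [0.712, -0.105, 0.22, -0.001, -0.342, -0.001, -1.0], [0.72, -0.104, 0.194, -0.001, -0.342, -0.001, -1.0], [0.726, -0.104, 0.168, -0.001, -0.342, -0.001, -1.0]]]
[[[0.732, -0.104, 0.142, -0.001, -0.342, -0.001, -1.0], [0.736, -0.104, 0.116, -0.001, -0.342, -0.001, -1.0], [0.74, -0.104, 0.089, -0.001, -0.342, -0.001, -1.0], [0.743, -0.104, 0.063, -0.001, -0.342, -0.001, -1.0], [0.745, -0.104, 0.036, -0.001, -0.342, -0.001, -1.0]]]
75 94 [ 4.8 -0.9 77.9] w 12.6
81 271 [ 5.2 -0.9 85.6] w 17.6
87 43 [ 7.8 -0.3 87.9] w 17.8
93 13 [ 4.8 -1.5 98.4] w 6.9
99 62 [  4.4  -0.2 102.1] w 11.7
105 68 [  4.1  -0.9 107.7] w 11.9
111 63 [  4.2  -0.9 113.7] w 11.6
117 55 [  4.4  -0.9 120.1] w 11.2
123 52 [  4.3  -0.2 126.2] w 11.5
129 48 [  4.3  -0.5 132. ] w 11.7
135 36 [  4.4  -0.5 137.9] w 12.0
141 16 [  3.4  -0.5 144.4] w 9.2
147 11 [  2.9  -0.9 149.2] w 6.3
153 6 [  2.3   0.3 153.9] w 4.8
159 7 [  0.4  -0.  162.9] w 3.3
165 2 [ -0.3  -0.5 166.1] w 2.5
```

Emit:
jog_arm:
  increments:
    - [[0.6,-0.1,0.2,0,-0.34,0,-1],[0.7,-0.1,0.25,0,-0.34,0,-1],[0.71,-0.1,0.22,0,-0.34,0,-1],[0.72,-0.1,0.19,0,-0.34,0,-1],[0.73,-0.1,0.17,0,-0.34,0,-1]]

```text
time: 20.22
tool_pos: [0.4676, -0.2097, 0.2881]
tcp_rot: [3.099, -0.285, 0.279]
wrist_force: [1.1, -0.5, -0.6]
width: 0.152
grip_force: 39.3
```

Emit:
jog_arm:
  increments:
    - [[0.73,-0.1,0.14,0,-0.34,0,-1],[0.74,-0.1,0.12,0,-0.34,0,-1],[0.74,-0.1,0.09,0,-0.34,0,-1],[0.74,-0.1,0.06,0,-0.34,0,-1],[0.7,-0.1,0.03,0,-0.34,0,-1]]

```text
time: 20.63
tool_pos: [0.5791, -0.2152, 0.2867]
tcp_rot: [3.128, -0.288, 0.002]
wrist_force: [0.1, 0.0, 0.5]
width: 0.153
grip_force: 39.3
```

```bash
cat > pd.py <<'E'
from h import *
for i in range(5): viewer.read_camera('wrist')
img,d,W=wcloud(); show(); np.savez('w9.npz',img=img,d=d,W=W); cv2.imwrite('pics/w9.png',img)
z=W[...,2]; hsv=cv2.cvtColor(img,cv2.COLOR_BGR2HSV)
ok=(np.hypot(W[...,0]-.5824,W[...,1]+.2145)<.014)&(z>.04)&(z<.056)
ye=ok&(hsv[...,0]>15)&(hsv[...,0]<32)&(hsv[...,1]>110)
wh=ok&(hsv[...,1]<60)&(hsv[...,2]>150)
for n,m in(('brass',ye),('ring',wh)):
    if m.sum()>4: print(n,m.sum(),W[m].mean(0).round(4),cv2.minEnclosingCircle((W[m][:,:2]*1000).astype(np.float32)))
s=read_state(); T=Ro.from_rotvec(s['tcp_rot']).as_matrix(); L=(W-s['tool_pos'])@T*1000
m=(abs(L[...,0])<20)&(abs(L[...,1])<15)&(L[...,2]>155)&(L[...,2]<175)&(z>.053)
if m.any(): print('tip',m.sum(),np.median(L[m],0).round(1),L[m][:,2].max(),np.median(W[m],0).round(4))
E
python3 pd.py
python3 - <<'E'
from h import *
plan([.5833,-.2148,.24],Rt(-1.754),n=5,g=-1)
E
```

```text
20.9333 [ 0.5769 -0.2152  0.2873] [[0.983, -0.183, 0.003], [-0.183, -0.983, -0.001], [0.003, 0.0, -1.0]] [-0.4   0.16  1.76  0.    1.22  1.36] 0.1502907585513751 39.31087553501129 [-0.   -1.31  0.35]
brass 77 [ 0.5825 -0.2141  0.0486] ((582.4729614257812, -214.1185760498047), 5.35070276260376)
ring 79 [ 0.5825 -0.214   0.0484] ((582.5596313476562, -214.06439208984375), 8.337638854980469)
tip 9 [  0.8  -0.9 163.6] 166.2649661591344 [ 0.5783 -0.2146  0.1237]
n 5 d [ 0.0064  0.0004 -0.0473] dr [ 0.01 -0.17 -0.06]
[[[0.04, -0.011, 0.315, 0.0, -0.006, -0.002, -1.0], [0.041, -0.011, 0.315, 0.0, -0.006, -0.002, -1.0], [0.041, -0.011, 0.315, 0.0, -0.006, -0.002, -1.0], [0.041, -0.011, 0.315, 0.0, -0.006, -0.002, -1.0], [0.041, -0.011, 0.315, 0.0, -0.006, -0.002, -1.0]]]
```

Emit:
jog_arm:
  increments:
    - [[0.04,-0.01,0.3,0,-0.01,0,-1],[0.04,-0.01,0.4,0,-0.01,0,-1],[0.04,-0.01,0.4,0,-0.01,0,-1],[0.04,-0.01,0.3,0,0,0,-1],[0.04,-0.01,0.18,0,0,0,-1]]

```text
time: 21.35
tool_pos: [0.5828, -0.2146, 0.238]
tcp_rot: [-3.128, 0.289, 0.003]
wrist_force: [-0.6, 0.5, -0.2]
width: 0.153
grip_force: 39.3
```

```bash
python3 pd.py
python3 - <<'E'
from h import *
plan([.5834,-.2147,.218],Rt(-1.754),n=5,g=-1)
E
```

```text
21.65 [ 0.5845 -0.2153  0.2414] [[0.983, -0.183, 0.002], [-0.183, -0.983, -0.001], [0.002, 0.001, -1.0]] [-0.39  0.21  1.79 -0.    1.14  1.36] 0.14885049285542268 39.31077718734741 [-0.35  0.27 -0.14]
brass 103 [ 0.5825 -0.2146  0.0487] ((580.2210693359375, -217.9923095703125), 9.732033729553223)
ring 93 [ 0.5831 -0.214   0.0485] ((582.4407958984375, -214.14027404785156), 8.337142944335938)
tip 9 [  0.3  -0.8 163.2] 165.84023552985232 [ 0.5852 -0.2148  0.0782]
n 5 d [-0.0011  0.0006 -0.0234] dr [ 0.04 -0.14 -0.05]
[[[-0.008, -0.003, 0.156, 0.001, -0.005, -0.002, -1.0], [-0.008, -0.003, 0.156, 0.001, -0.005, -0.002, -1.0], [-0.008, -0.003, 0.156, 0.001, -0.005, -0.002, -1.0], [-0.008, -0.002, 0.156, 0.001, -0.005, -0.002, -1.0], [-0.008, -0.002, 0.156, 0.001, -0.005, -0.002, -1.0]]]
```

Emit:
jog_arm:
  increments:
    - [[-0.02,0,0.2,0,-0.01,0,-1],[-0.02,-0.01,0.2,0,-0.01,0,-1],[0,-0.01,0.2,0,0,0,-1],[0,0,0.15,0,0,0,-1],[0,0,0,0,0,0,-1]]

```text
time: 22.07
tool_pos: [0.5821, -0.2139, 0.2163]
tcp_rot: [-3.128, 0.289, 0.006]
wrist_force: [0.3, 0.5, -0.2]
width: 0.15
grip_force: 39.3
```

```bash
cat > av.py <<'E'
from h import *
import sys
viewer.read_camera('wrist'); viewer.read_camera('wrist')
P=[];F=[];Q=[];wd=[]
for i in range(10):
    img,d,W=wcloud(); s=read_state(); P.append(s['tool_pos']);F.append(s['wrist_force']);Q.append(s['tcp_rot']*np.sign(s['tcp_rot'][0])); wd.append(s['torque'])
print('t',s['time'],'P',np.mean(P,0).round(5),np.std(P,0).round(4),'F',np.mean(F,0).round(3),np.std(F,0).round(2)); R=Ro.from_rotvec(np.mean(Q,0)).as_matrix(); print('z axis',R[:,2].round(4))
np.savez(sys.argv[1],img=img,d=d,W=W,P=np.mean(P,0),R=R); cv2.imwrite('pics/'+sys.argv[1]+'.png',img)
L=(W-np.mean(P,0))@R*1000
m=(abs(L[...,0])<8)&(abs(L[...,1])<8)&(L[...,2]>138)&(L[...,2]<175)&(W[...,2]>.0505)
for c in range(138,175,3):
    k=m&(L[...,2]>c)&(L[...,2]<=c+3)
    if k.any(): print(c,k.sum(),np.median(L[k],0).round(1),'w',np.ptp(L[k][:,1]).round(1),W[k][:,2].min().round(4))
E
python3 av.py a0
```

```text
t 22.6667 P [ 0.58316 -0.21438  0.21849] [0.0001 0.     0.0002] F [-0.121  0.177 -0.19 ] [0.34 0.48 0.32]
z axis [-4.e-04 -5.e-04 -1.e+00]
138 16 [  4.5  -0.4 138.9] w 11.3 0.0779
141 9 [  4.4  -0.7 142.6] w 6.1 0.0745
144 6 [  3.7   2.  145.5] w 5.4 0.0717
147 7 [  3.2  -1.5 148.4] w 4.7 0.0691
150 4 [  2.9  -0.3 151.5] w 3.9 0.0658
153 5 [  2.3   1.7 153.9] w 4.8 0.0643
159 2 [  0.7   0.5 161.1] w 0.8 0.0567
162 4 [  0.3  -0.7 163.3] w 1.7 0.0541
165 2 [ -0.2  -0.3 166. ] w 2.5 0.052
```

Emit:
jog_arm:
  increments:
    - [[0,0,0.04,0,0,0,-1],[0,0,0.04,0,0,0,-1],[0,0,0.04,0,0,0,-1],[0,0,0.04,0,0,0,-1],[0,0,0.04,0,0,0,-1]]

```text
time: 23.08
tool_pos: [0.5831, -0.2144, 0.2123]
tcp_rot: [3.128, -0.289, -0.001]
wrist_force: [0.5, -0.1, 1.0]
width: 0.149
grip_force: 39.3
```

```bash
python3 av.py a1
```

```text
t 23.6833 P [ 0.58308 -0.21434  0.21236] [0. 0. 0.] F [0.053 0.244 0.828] [0.55 0.38 0.41]
z axis [-7.e-04 -4.e-04 -1.e+00]
138 12 [  3.4   0.4 139.7] w 11.3 0.0718
141 8 [  4.2  -0.3 142.5] w 6.1 0.0685
144 7 [  3.7   0.8 145. ] w 8.5 0.0654
147 7 [  3.1  -0.7 148.3] w 6.3 0.0627
150 5 [  2.8   0.9 152.5] w 5.6 0.0594
153 4 [  2.4   0.5 153.8] w 4.0 0.0581
159 3 [5.000e-01 1.000e-01 1.618e+02] w 6.6 0.0506
```

Emit:
jog_arm:
  increments:
    - [[0,0,0.03,0,0,0,-1],[0,0,0.03,0,0,0,-1],[0,0,0.03,0,0,0,-1],[0,0,0.01,0,0,0,-1],[0,0,0,0,0,0,-1]]

```text
time: 24.1
tool_pos: [0.583, -0.2143, 0.2092]
tcp_rot: [3.128, -0.289, -0.001]
wrist_force: [-0.0, -0.0, 1.9]
width: 0.152
grip_force: 39.3
```

```bash
python3 av.py a2
python3 - <<'E'
from h import *
img=np.load('a2.npz')['img']; s=viewer.read_camera('scene')[0]
a=cv2.resize(img,None,fx=1.0,fy=1.0); W=np.load('a2.npz')['W']
k=np.argwhere(np.hypot(W[...,0]-.5825,W[...,1]+.2141)<.008).mean(0).astype(int); print(k)
c=img[max(k[0]-50,0):k[0]+50,max(k[1]-50,0):k[1]+50]; c=cv2.resize(c,(400,400),interpolation=cv2.INTER_CUBIC)
b=cv2.resize(s[150:290,230:410],(400,400*140//180)); b=cv2.copyMakeBorder(b,0,400-b.shape[0],0,0,0)
cv2.imwrite('pics/fin.png',np.hstack([c,b]))
E
```

```text
t 24.7 P [ 0.58305 -0.21433  0.20931] [0. 0. 0.] F [ 0.202 -0.172  1.832] [0.32 0.43 0.38]
z axis [-7.e-04 -4.e-04 -1.e+00]
138 14 [  3.9  -1.1 139.4] w 11.3 0.0685
141 6 [  4.4  -0.3 142.9] w 5.3 0.0653
144 6 [  3.7   1.2 145.1] w 6.2 0.0627
147 9 [  3.3  -0.7 148.5] w 7.0 0.0599
150 5 [  2.7   0.9 152.1] w 5.6 0.0567
153 4 [  2.3  -1.1 154.2] w 4.8 0.0538
156 2 [  4.2   5.4 158.6] w 4.0 0.0506
[265 255]
```

View pics/fin.png

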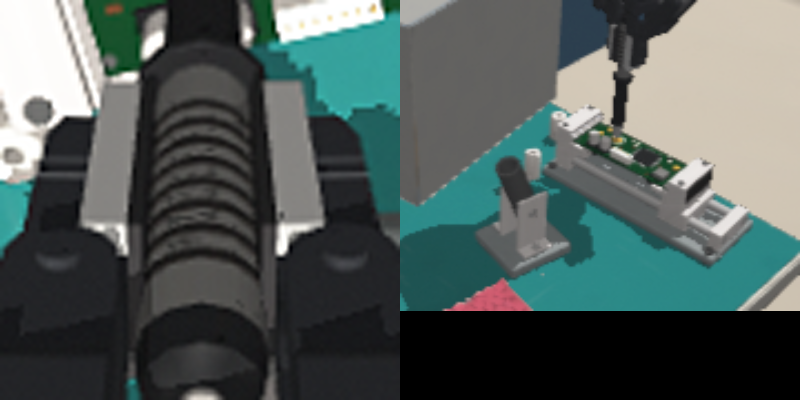

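The scene crop (right) shows the board nipped in the holder at (645,150), the pen upright with its tip on the pad at (618,130), and both stand-offs still standing. Force (about 2 N) and height (5.1 mm pushed in) both put the tip about half way, so I'm handing in.

```bash
python3 -c "
from h import *
print(bot.finish_job())"
```

```text
the job is handed in; nothing more can be done
None
```

The job is handed in: the board is nipped in the holder and released, and the pen is held upright on the ringed pad with its tip pushed in about half way (5–6 mm, about 2 N); I never moved the bottle or stand-offs, though the bottle was not in the last picture.

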